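Load two rings on a clamp fixture, flip its safety catch and hold the lever

TASK

Thread the wider steel ring onto the fixture's post and then the narrower one on top of it, each fully home and let go. Then flip the safety catch over by its lug so that its bar stands clear of the lever, and only then pull the spring-return clamp lever by its barrel grip towards the robot all the way to its stop; finish while still holding it there. Leave the other things on the bench where they are.

Things in the scene. Friction and masses are not known exactly. Their poses are not given: they have to be found in the camera images.
- fixture: Clamp fixture fixed to the bench: plate 130 x 280 mm, top 15 mm above the bench. Origin on the bench near its middle; x away from the robot, y left (at yaw 0, varies 0.25 rad either way), z up. Left: steel post. Then a low sliding jaw, which starts 29 mm clear of a seated large ring. At y = -60 mm the tall clamp lever with barrel grip; at y = -110 mm the safety catch on a pillar 65 mm tall.
- seat (a point): Centre of the seat at the foot of the post, 20 mm above the bench, at (0, 85, 20) mm in the fixture frame; axes as the fixture's. The post is 20 mm in diameter and rises 55 mm above this point (75 mm above the bench); its last 8 mm taper to 10 mm diameter.
- large_ring: The wider plain steel ring: 58 mm outer diameter, 25 mm bore, 20 mm tall, lying flat on the bench to the left of the fixture. Origin at the centre of its underside; z is the ring's axis. Which of the two rings lies nearer the fixture varies. Home: underside on the seat, 20 mm above the bench.
- small_ring: The narrower plain steel ring: 40 mm outer diameter, 25 mm bore, 18 mm tall, lying flat on the bench to the left of the fixture. Origin at the centre of its underside; z is the ring's axis. Which of the two rings lies nearer the fixture varies. Home: underside on top of the seated large ring, 40 mm above the bench.
- lever_pivot (a point): Point on the lever's hinge axis, at (0, -60, 15) mm in the fixture frame; the axis runs along the fixture's y.
- lever_grip (a point): Centre of the lever's black barrel grip, a cylinder 26 mm in diameter and 32 mm long with flat ends, lying along the hinge axis (fixture y) across the stem's top, 140 mm from lever_pivot. At rest the lever leans 0.35 rad from vertical away from the robot (+x of the fixture), with the grip at (48, -60, 147) mm in the fixture frame; stem 12 mm thick. It slips a little in the fingers as it turns.
- clamp_lever (a joint): Lever angle: 0 at rest, 0.80 rad at its stop; grows as the grip is pulled towards the robot (-x of the fixture), upright at 0.35; at the stop the grip is at (-61, -60, 141) mm in the fixture frame. A spring returns it: at the grip 2 N at rest, 5 N at the stop, some N more at the very end where the jaw it drives (40 mm per rad to the left) presses the large ring. The catch blocks it by about 0.2 rad.
- catch_pivot (a point): Point on the catch's horizontal shaft, at the foot of the lug, at (-38, -110, 55) mm in the fixture frame; the shaft runs along the fixture's x and is 10 mm thick.
- catch_lug (a point): Round top end of the catch's thumb lug, a finger 10 mm thick and 38 mm long (from catch_pivot) which stands up from the robot-side end of the shaft, leaning 0.35 rad to the left at joint value 0. Nothing stands within 25 mm of its left side.
- safety_catch (a joint): Catch angle: 0 with its bar level across the robot side of the lever's stem (guarding), up to 1.6 rad with the bar upright beside the lever (free); starts at 0 to 0.2. Grows as the lug is pushed right (-y of the fixture), which tips the lug over and lifts the bar. Light friction (1 N at the lug) holds it where left. The bar reaches 64 mm from the shaft, and clears the lever beyond about 0.9 rad.
- setting_master: Bystander, not to be disturbed: stepped steel setting master, upright, 30 mm across, 43 mm tall. Origin at the centre of its underside.
- parts_bin: Bystander, not to be disturbed: blue open parts bin 68 x 96 x 47 mm. Origin at the centre of its underside.
- sample_dish: Bystander, not to be disturbed: round glass dish with small caps, 64 mm across, 15 mm tall. Origin at the centre of its underside.
- tape_roll: Bystander, not to be disturbed: roll of tape lying flat, 66 mm across, 18 mm tall (not one of the steel rings). Origin at the centre of its underside.
- calculator: Bystander, not to be disturbed: black pocket calculator 128 x 68 x 14 mm. Origin at the centre of its underside.
- plug_gauge: Bystander, not to be disturbed: steel plug gauge lying flat, 98 mm long, 18 mm wide. Origin at the centre of its underside.
Not all that is in view belongs to the job. What is shaped like the large_ring but red is not meant.

How it is judged (in metres and radians):
On the way, in this order (a step that is already met when the one before it is completed fails the run):
1. the large ring is home on the seat and let go (horizontal distance between large_ring and seat below 0.005 m and z of large_ring in the frame of seat between -0.003 and 0.003 m and contact force between the fingers and large_ring below 0.2 N), for 0.2 s.
2. the small ring is home on the large ring and let go (horizontal distance between each of large_ring, small_ring and seat below 0.005 m and z of large_ring in the frame of seat between -0.003 and 0.003 m and z of small_ring in the frame of seat between 0.0165 and 0.0235 m and contact force between the fingers and small_ring below 0.2 N), for 0.2 s.
3. the safety catch is flipped clear of the lever (value of joint safety_catch above 1.1 rad and value of joint clamp_lever below 0.2 rad), for 0.1 s.
At the end, for the whole second after the job is handed in: Both rings are on the post within 5 mm of its axis, the large one within 3 mm of the seat and the small one within 3.5 mm of the large one's top, neither touched; the safety catch is beyond 1.1 rad; the fingers hold the lever against its spring (over 1 N) beyond 0.72 rad of its 0.80 rad (all of step 2 and value of joint safety_catch above 1.1 rad and value of joint clamp_lever above 0.72 rad and contact force between the fingers and fixture above 1 N and contact force between the fingers and large_ring below 0.2 N); the arm keeps its last pose, push and grip.
It fails at once if the lever is forced past the catch that guards it (value of joint clamp_lever above 0.3 rad and value of joint safety_catch below 0.8 rad).
It fails at once if a bystander is moved more than 20 mm (distance of any of setting_master, parts_bin, sample_dish, tape_roll, calculator, plug_gauge from where it was at the start of the episode above 0.02 m).
It also fails if it takes over 72 s, if anything falls off the work surface, if the arm or the gripper's body presses on something with over 40 N, if the wrist force passes 120 N, or if a joint passes its speed limit or range.

ROBOT

A 6-joint arm with a two-finger parallel gripper is mounted at the origin on a cart in front of the work surface, level with it; the furniture and walls round the work are solid. World frame = base frame: x ahead of the robot, y to its left, z up, the work surface at z = 0. Lengths are in m, angles in degrees, forces in N, time in s.
With the tool pointing down it reaches from about 0.4 to 0.825 m from the base axis. Payload 7 kg.
Tool frame: the origin (TCP) lies at the very end of the fingers, on their centre line; the grasp point (between the pads) lies 19 mm behind it; z points along the fingers, y is the direction in which the jaws open and shut (so a half turn about z gives the same grasp; the last joint's range is limited). The gripper opens to 88 mm and grips with 3 to 60 N. Pads are 19 mm wide; open, the fingers measure 130 mm over their backs; the gripper's body (78 mm by 193 mm) begins 47 mm behind the grasp point.
Start: joints at [91.794, 20.546, 0.682, 0, -70.136, -16.507], TCP at [0.171, 0.653, 0.227] pointing down, gripper open.
Joint ranges: [-176.03, 176.03], [-82.01, 121.73], [-58.28, 71.71], [-173.87, 95.51], [-174.79, -0.11], [-173.66, 173.66]. Speed limits (degrees/s): [136.94, 136.94, 172.46, 180, 180, 180].

INTERFACE

Orientations are given as [roll, pitch, yaw] about the fixed x, y, z axes, in that order (R = Rz(yaw) Ry(pitch) Rx(roll)).
In Python, from plant import ctrl, snapshot, workorder gives the robot as it stands. The module is installed in compiled form; this text tells all that it offers.
- The arm moves only by the shell command python3 -m creep 'ROWS'. ROWS is JSON, a list of rows, each a list of 5 numbers: the shift along the tool's x, y, z scaled (see below), then the turn about the tool's z scaled (see below), then the finger opening in mm, from 0 to 87.6. A call has exactly 8 rows; each row is the pose to reach, as a shift and turn from the pose commanded when the call began, along the tool's axes at that moment, turning the shorter way round; what a row does not reach only later rows make up. The controller multiplies each number of a shift by 0.1 m and each number of a turn by 180 degrees. A row lasts 1/12 s, in which the tool goes at most 41.7 mm and 7.16 degrees, less where a joint would pass 70% of its speed; a pose out of reach is approached as far as the arm can. A call with a number of a shift or a turn outside -1 to 1 is refused whole. A call with a gripper value outside its range is refused whole. The fingers move at their own pace and stop on an object; the grip force is fixed at half the most. Time passes only in rows, so rows that repeat a pose let the fingers close, or fill a call up. It gives the time, the measured TCP pose, the force and the opening at its end, in the units of the state.
- ctrl.get_obs(): the state, without advancing time (a new reading comes with each control period).
- snapshot(name): name is "side" or "top" or "wrist"; returns a dict with "img" (420x560x3 uint8, blue, green, red), "camera_matrix" (3x3 intrinsics, pixels), "xyz" and "rotation" of the camera in the world. Camera axes: x right, y up, looking along -z (the intrinsics and any distortion apply to the point x, -y, -z); pixel columns grow to the right and rows downward; lengths in m; the calibration is good to about 2 mm. The wrist camera is an equidistant fisheye: a pixel r from the principal point sees the ray r / f radians off the axis. A picture is of the moment at which its call begins. There is no depth.
- workorder.close_job(): hands the job in, once; it reports no verdict.
The state is a dict: "clock": time; "joint_pos": joint angles; "qvel": joint speeds; "tau": joint torques, N m; "tool_pos": TCP position; "orientation": TCP orientation; "force": force on the tool from outside, world axes, zero at the start; "moment": the same for the moment, N m; "opening": finger opening in m.
Only numpy, scipy, OpenCV 4.12 (cv2) and the standard library are available. Lean on these libraries where they do the work, as an engineer would, in place of code of your own. Each camera call takes 0.05 s, during which the arm holds its last target.

## Working session

There is one attempt and no reset: what is moved stays moved. The work goes in short steps, Python scripts to look and compute and a shell command to move; the robot and the scene stay as the last step left them, time stands still between calls to the robot, and variables do not carry over. Pictures are saved under pics/ and viewed, and the job is handed in when it is done.

```bash
ls; mkdir -p pics; python3 - <<'E'
from plant import ctrl, snapshot
import cv2
print(ctrl.get_obs())
for n in ("side","top","wrist"):
    s=snapshot(n); cv2.imwrite(f"pics/{n}0.png",s["img"]); print(n,s["camera_matrix"],s["xyz"],s["rotation"],[k for k in s])
E
```

```text
pics
{'clock': 0.0, 'joint_pos': array([ 9.17953978e+01,  2.05913212e+01,  6.34686082e-01, -1.88738601e-02,
       -7.01352908e+01, -1.65059259e+01]), 'qvel': array([-0.05417394,  0.06615275, -0.05592637, -0.02496962,  0.03152289,
        0.05522402]), 'tau': array([-5.14579770e-04, -5.82719886e+01,  2.93049413e+01,  6.99698031e+00,
        6.92967908e-03, -1.53584938e-04]), 'tool_pos': array([0.17132685, 0.65240396, 0.22563482]), 'orientation': array([ 1.79906821e+02, -9.10832675e-03, -1.47169483e+01]), 'force': array([ 0.30937457,  0.45703304, -0.20188075]), 'moment': array([ 0.01567425, -0.00989743, -0.02697001]), 'opening': 0.08744577896473724}
side [[480.50257623   0.         279.8923391 ]
 [  0.         480.50257623 205.14532643]
 [  0.           0.           1.        ]] [0.73909433 0.93811012 1.15052408] [ 41.61761275   0.52894882 165.5068896 ] ['img', 'camera_matrix', 'xyz', 'rotation']
top [[417.18210182   0.         281.21055528]
 [  0.         417.18210182 207.51282115]
 [  0.           0.           1.        ]] [0.25832984 0.06603148 1.37820927] [ 12.53201875   0.2539071  -95.97151904] ['img', 'camera_matrix', 'xyz', 'rotation']
wrist [[325.1922621    0.         281.03928397]
 [  0.         325.1922621  207.06162424]
 [  0.           0.           1.        ]] [0.24605626 0.63307596 0.38390171] [ -16.27566007   -0.10898408 -104.74005886] ['img', 'camera_matrix', 'xyz', 'rotation']
```

View pics/side0.png

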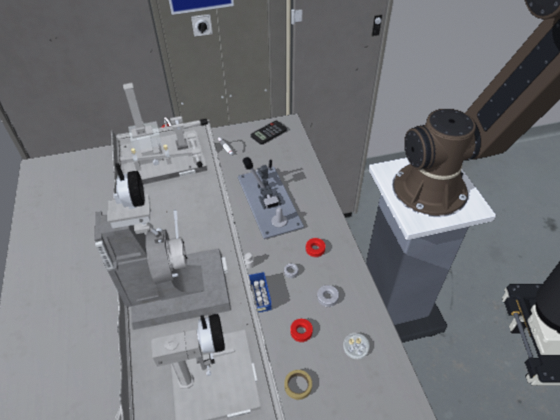

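View pics/top0.png

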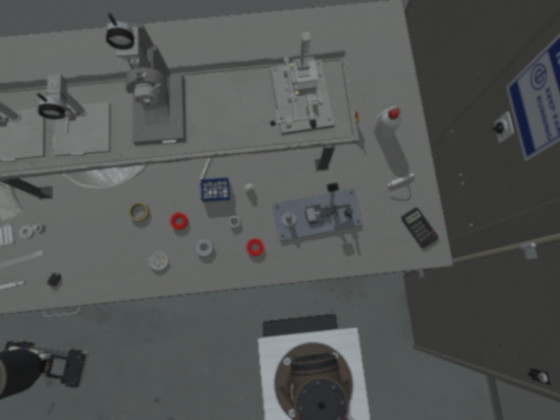

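View pics/wrist0.png

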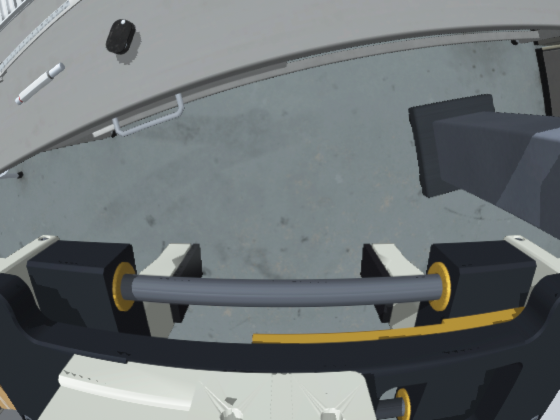

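The top view shows the fixture at about (318,215). The candidate rings are grey at (205,248) and (235,222), red at (180,221) and (256,247), and brown tape at (139,212). I'll set up helpers and estimate positions.

```bash
cat > h.py <<'E'
import numpy as np, cv2
from scipy.spatial.transform import Rotation as Rot
from plant import ctrl, snapshot
def snap(n,name=None):
    s=snapshot(n); s["fish"]=n=="wrist"; s["R"]=Rot.from_euler("xyz",s["rotation"],degrees=True).as_matrix()
    s["xyz"]=np.array(s["xyz"])
    if name: cv2.imwrite(f"pics/{name}.png",s["img"])
    return s
def ray(s,px):
    K=s["camera_matrix"]; a=(px[0]-K[0,2])/K[0,0]; b=(px[1]-K[1,2])/K[1,1]
    if s["fish"]:
        r=np.hypot(a,b)+1e-12; d=np.array([a/r*np.sin(r),-b/r*np.sin(r),-np.cos(r)])
    else: d=np.array([a,-b,-1.])
    d=s["R"]@d; return d/np.linalg.norm(d)
def hit(s,px,z):
    d=ray(s,px); return s["xyz"]+d*(z-s["xyz"][2])/d[2]
def proj(s,P):
    p=s["R"].T@(np.asarray(P,float)-s["xyz"]); K=s["camera_matrix"]; x,y,z=p[0],-p[1],-p[2]
    if s["fish"]:
        t=np.arctan2(np.hypot(x,y),z); r=np.hypot(x,y)+1e-12; u,v=t*x/r,t*y/r
    else: u,v=x/z,y/z
    return np.array([K[0,0]*u+K[0,2],K[1,1]*v+K[1,2]])
def tri(obs):
    A=np.zeros((3,3));b=np.zeros(3)
    for s,px in obs:
        d=ray(s,px);M=np.eye(3)-np.outer(d,d);A+=M;b+=M@s["xyz"]
    return np.linalg.solve(A,b)
def crop(s,c,w,h,k,name):
    x,y=int(c[0]-w/2),int(c[1]-h/2);x=max(x,0);y=max(y,0)
    i=s["img"][y:y+h,x:x+w]; i=cv2.resize(i,None,fx=k,fy=k,interpolation=cv2.INTER_CUBIC)
    for g in range(0,i.shape[1],k*20): cv2.putText(i,str(x+g//k),(g,10),0,.35,(0,255,255),1); cv2.line(i,(g,12),(g,16),(0,255,255),1)
    for g in range(0,i.shape[0],k*20): cv2.putText(i,str(y+g//k),(0,g+4),0,.35,(0,255,255),1)
    cv2.imwrite(f"pics/{name}.png",i)
E
python3 - <<'E'
from h import *
T=snap("top");S=snap("side")
print(proj(T,[0,0,0]),proj(S,[0,0,0]),proj(T,[.171,.653,.227]))
for n,p in dict(fixture=(318,215),g1=(205,248),g2=(235,222),red1=(180,221),red2=(256,247),tape=(139,212),bin=(215,190),dish=(159,261),calc=(419,228)).items(): print(n,hit(T,p,.015).round(3))
for n,p in dict(g1=(328,296),g2=(291,270)).items(): print(n,hit(S,p,.015).round(3))
crop(T,(290,220),200,100,4,"topc"); crop(S,(280,235),160,150,4,"sidec")
E
```

```text
[313.09793345 383.0414079 ] [429.06658948 188.10235123] [ 64.03651955 358.02030874]
fixture [ 0.522 -0.079  0.015]
g1 [0.451 0.303 0.015]
g2 [0.527 0.198 0.015]
red1 [0.55  0.38  0.015]
red2 [0.437 0.137 0.015]
tape [0.595 0.515 0.015]
bin [0.644 0.257 0.015]
dish [0.425 0.455 0.015]
calc [ 0.443 -0.405  0.015]
g1 [0.453 0.31  0.015]
g2 [0.528 0.204 0.015]
```

View pics/topc.png

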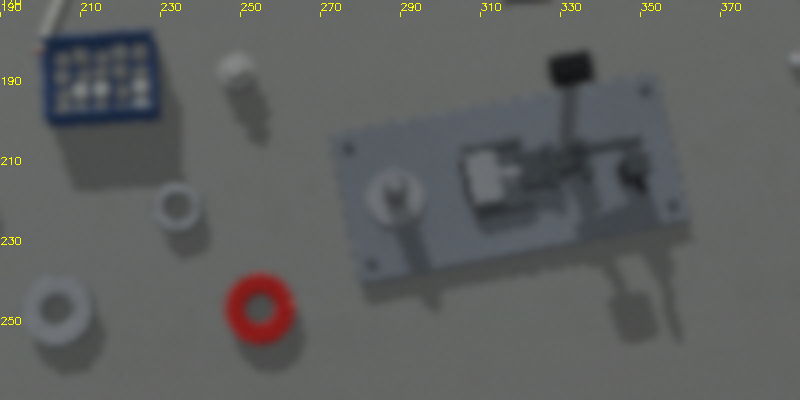

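View pics/sidec.png

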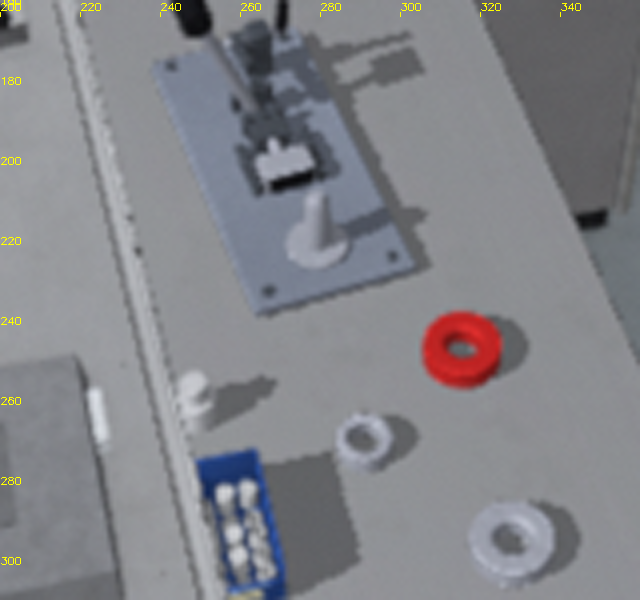

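Grey rings at top (204,247), which is the larger, and (234,222), which is the smaller, fit large_ring and small_ring. Red ones at (254,247) and (180,221) are decoys, and the brown one at (139,212) is the tape. Next I'll get the fixture yaw and a viewing move.

```bash
python3 - <<'E'
from h import *
T=snap("top")
P=np.array([hit(T,p,.015) for p in [(273,204.2),(353.7,188.2),(362.5,225.5),(281.2,241.2)]])
print(P.round(3),P.mean(0))
v=(P[0]-P[1]+P[3]-P[2])[:2]; w=(P[0]-P[3]+P[1]-P[2])[:2]
print(np.degrees(np.arctan2(v[1],v[0]))-90,np.degrees(np.arctan2(w[1],w[0])),np.linalg.norm(v)/2,np.linalg.norm(w)/2)
print("master",hit(T,(249,186),.04))
o=ctrl.get_obs(); R=Rot.from_euler("xyz",o["orientation"],degrees=True).as_matrix()
print(R.T@(np.array([.47,.2,.33])-o["tool_pos"])*10)
E
```

```text
[[ 0.575  0.067  0.015]
 [ 0.601 -0.21   0.015]
 [ 0.471 -0.221  0.015]
 [ 0.447  0.052  0.015]] [ 0.52361541 -0.07798502  0.015     ]
5.2383687314913345 5.610245707857358 0.2761945897888236 0.12903578042701125
master [0.63892812 0.13987937 0.04      ]
[ 4.03777968  3.6203694  -1.03521709]
```

```bash
python3 -m creep '[[0.12,0.08,-0.03,0.035,87],[0.25,0.18,-0.1,0.07,87],[0.4,0.28,-0.2,0.11,87],[0.55,0.38,-0.3,0.15,87],[0.7,0.48,-0.3,0.19,87],[0.85,0.58,-0.3,0.23,87],[0.95,0.65,-0.3,0.27,87],[1,0.7,-0.3,0.31,87]]'
python3 - <<'E'
from h import *
o=ctrl.get_obs();print(o["orientation"],o["joint_pos"]); R=Rot.from_euler("xyz",o["orientation"],degrees=True).as_matrix()
print(R.T@(np.array([.45,.33,.27])-o["tool_pos"])*10)
E
```

```text
clock: 0.97
tool_pos: [0.2513, 0.5586, 0.2568]
orientation: [-180.0, 0.0, -70.7]
force: [0.3, 0.2, 0.2]
opening: 0.0872
[-1.79993826e+02  1.15337221e-02 -7.06923196e+01] [ 8.40232612e+01  1.36996589e+01 -4.97189527e+00  6.92820355e-04
 -7.13153801e+01 -6.47158032e+01]
[ 2.81455958 -1.11895059 -0.13216744]
```

```bash
python3 -m creep '[[0.12,-0.05,0,0.03,87],[0.25,-0.1,0,0.06,87],[0.4,-0.16,0,0.077,87],[0.55,-0.22,0,0.077,87],[0.7,-0.28,0,0.077,87],[0.85,-0.34,0,0.077,87],[1,-0.4,0,0.077,87],[1,-0.4,0,0.077,87]]'
python3 - <<'E'
from h import *
o=ctrl.get_obs();print(o["orientation"],o["joint_pos"]); R=Rot.from_euler("xyz",o["orientation"],degrees=True).as_matrix()
print(R.T@(np.array([.45,.33,.27])-o["tool_pos"])*10)
E
```

```text
clock: 1.63
tool_pos: [0.3236, 0.4768, 0.2568]
orientation: [-180.0, -0.0, -84.2]
force: [0.2, -0.8, -1.1]
opening: 0.087
[-1.79992069e+02 -7.57320935e-03 -8.41856011e+01] [ 7.52881557e+01  1.02273607e+01 -9.43727631e+00  1.07069247e-02
 -7.03396749e+01 -6.94773589e+01]
[ 1.58877421 -1.10909836 -0.13137698]
```

```bash
python3 -m creep '[[0.12,-0.12,0,0,87],[0.25,-0.25,0,0,87],[0.4,-0.4,0,0,87],[0.55,-0.55,0,0,87],[0.7,-0.7,0,0,87],[0.85,-0.85,0,0,87],[0.95,-1,0,0,87],[1,-1,0,0,87]]'
python3 - <<'E'
from h import *
o=ctrl.get_obs();W=snap("wrist","w1"); print(W["xyz"],W["rotation"])
for n,p in dict(big=[.451,.307,.02],small=[.527,.2,.018]).items(): print(n,proj(W,p))
E
```

```text
clock: 2.3
tool_pos: [0.4336, 0.3885, 0.2563]
orientation: [-180.0, -0.0, -84.2]
force: [-0.6, 0.6, 0.5]
opening: 0.087
[0.44239734 0.31273631 0.41453186] [-1.62662326e+01  5.36700716e-02 -1.74224957e+02]
big [274.67125059 109.33499387]
small [221.5220617   20.65678823]
```

View pics/w1.png

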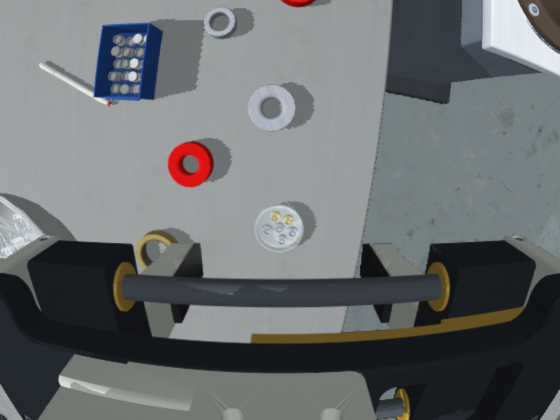

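The wrist view shows the large grey ring at (271,108) and the small grey ring at (220,22). The red ring at (190,164) is excluded by colour. I'll confirm with a crop and fit.

```bash
cat >> h.py <<'E'
def rot():
    return Rot.from_euler("xyz",ctrl.get_obs()["orientation"],degrees=True).as_matrix()
def go(P):
    o=ctrl.get_obs(); return (rot().T@(np.asarray(P)-o["tool_pos"])*10).round(3), o["tool_pos"].round(4), o["orientation"].round(2)
E
python3 - <<'E'
from h import *
W=snap("wrist"); crop(W,(250,70),150,140,5,"w1c")
g=cv2.cvtColor(W["img"],cv2.COLOR_BGR2GRAY)
for c,r in (((271,108),34),((220,22),22)):
    x0,y0=c[0]-r,max(c[1]-r,0); sub=g[y0:c[1]+r,x0:c[0]+r]
    print(np.percentile(sub,[5,50,75,95]))
    for th in (160,170,180):
        m=(sub>th).astype(np.uint8)
        cs,_=cv2.findContours(m,cv2.RETR_EXTERNAL,cv2.CHAIN_APPROX_NONE); k=max(cs,key=cv2.contourArea)
        e=cv2.fitEllipse(k); p=(e[0][0]+x0,e[0][1]+y0); print(th,p,e[1],hit(W,p,.02).round(4))
E
```

```text
[110. 158. 170. 183.]
160 (269.49317169189453, 107.70855331420898) (45.103694915771484, 46.741233825683594) [0.4561 0.3051 0.02  ]
170 (269.7550239562988, 107.83209609985352) (44.17578125, 45.77901840209961) [0.4558 0.3053 0.02  ]
180 (281.03179931640625, 104.50884628295898) (9.25510025024414, 37.40652847290039) [0.4428 0.3    0.02  ]
[ 81.75 154.   158.   183.  ]
160 (217.51784133911133, 21.457996368408203) (26.79042625427246, 30.35554313659668) [0.5301 0.2013 0.02  ]
170 (217.69751358032227, 21.50802993774414) (26.0954647064209, 29.73102378845215) [0.5299 0.2013 0.02  ]
180 (215.6672763824463, 28.61029815673828) (10.242941856384277, 20.99187660217285) [0.5313 0.2108 0.02  ]
```

View pics/w1c.png

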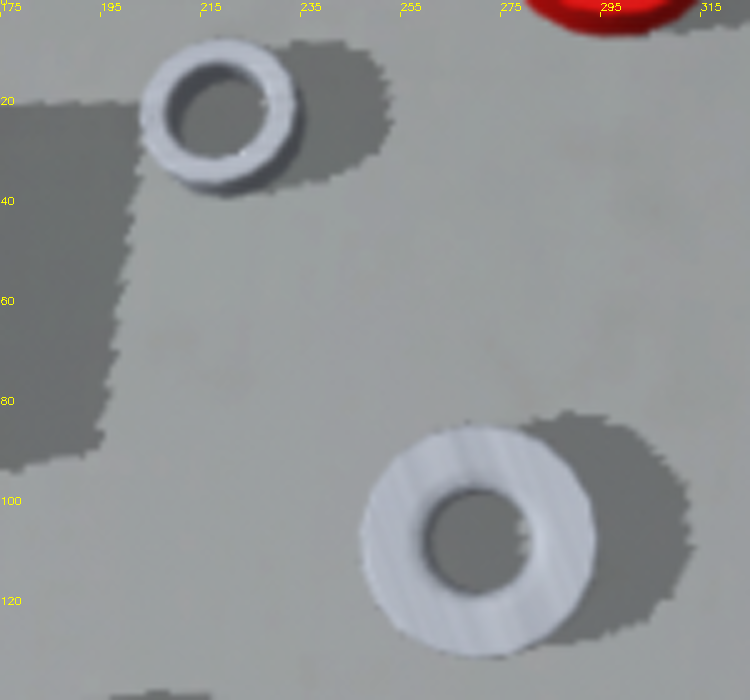

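```bash
python3 - <<'E'
from h import *
print(go([.4552,.305,.10]))
E
```

```text
(array([ 0.857, -0.148,  1.564]), array([0.4319, 0.3888, 0.2564]), array([ 1.7998e+02, -1.0000e-02, -8.4230e+01]))
```

```bash
python3 -m creep '[[0.12,-0.02,0.12,0,87],[0.25,-0.04,0.3,0,87],[0.4,-0.07,0.5,0,87],[0.55,-0.1,0.7,0,87],[0.7,-0.12,0.85,0,87],[0.8,-0.15,1,0,87],[0.857,-0.148,1,0,87],[0.857,-0.148,1,0,87]]'
python3 - <<'E'
from h import *
W=snap("wrist","w2"); 
for i in range(3): print(go([.4552,.305,.10]))
print(proj(W,[.4552,.305,.02]))
E
```

```text
clock: 3.07
tool_pos: [0.4544, 0.3053, 0.1564]
orientation: [179.9, -0.1, -84.1]
force: [0.1, 0.2, 0.4]
opening: 0.0868
(array([ 0.015, -0.   ,  0.573]), array([0.455 , 0.3065, 0.1573]), array([-1.7996e+02,  1.0000e-02, -8.4130e+01]))
(array([ 0.015, -0.   ,  0.573]), array([0.455 , 0.3065, 0.1573]), array([-1.7996e+02,  1.0000e-02, -8.4130e+01]))
(array([ 0.015, -0.   ,  0.573]), array([0.455 , 0.3065, 0.1573]), array([-1.7996e+02,  1.0000e-02, -8.4130e+01]))
[281.50321544 196.85076053]
```

View pics/w2.png

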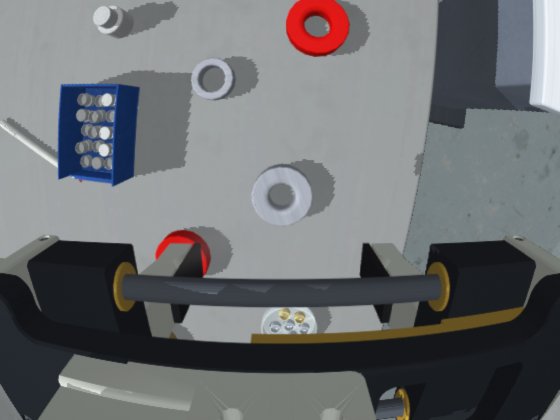

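The large ring sits centred at (281,195), about 2 mm off my prediction. I'm descending.

```bash
python3 - <<'E'
from h import *
W=snap("wrist"); g=cv2.cvtColor(W["img"],cv2.COLOR_BGR2GRAY)
for c,r,z in (((281,195),38,.02),((213,79),27,.018)):
    x0,y0=c[0]-r,c[1]-r; sub=g[y0:c[1]+r,x0:c[0]+r]
    for th in (165,):
        m=(sub>th).astype(np.uint8)
        cs,_=cv2.findContours(m,cv2.RETR_EXTERNAL,cv2.CHAIN_APPROX_NONE); k=cv2.convexHull(max(cs,key=cv2.contourArea))
        e=cv2.fitEllipse(k); p=(e[0][0]+x0,e[0][1]+y0); print(th,p,e[1],hit(W,p,z).round(4))
E
python3 -m creep '[[0.01,0,0.12,0,87],[0.02,0,0.3,0,87],[0.03,0,0.5,0,87],[0.03,0,0.7,0,87],[0.03,0,0.85,0,87],[0.03,0,1,0,87],[0.03,0,1,0,87],[0.03,0,1,0,87]]'
python3 - <<'E'
from h import *
print(go([.4552,.303,.004]))
E
```

```text
165 (281.4528617858887, 194.75481414794922) (56.91542053222656, 59.851715087890625) [0.4562 0.3045 0.02  ]
165 (211.8745288848877, 76.79235458374023) (39.08220672607422, 41.461090087890625) [0.5305 0.2007 0.018 ]
clock: 3.83
tool_pos: [0.4553, 0.304, 0.057]
orientation: [-180.0, -0.0, -84.1]
force: [0.5, 0.3, 0.6]
opening: 0.0869
(array([0.009, 0.002, 0.53 ]), array([0.4553, 0.304 , 0.057 ]), array([-1.7999e+02, -1.0000e-02, -8.4090e+01]))
```

```bash
python3 -m creep '[[0,0,0.12,0,87],[0,0,0.27,0,87],[0,0,0.42,0,87],[0,0,0.53,0,87],[0,0,0.53,0,87],[0,0,0.53,0,50],[0,0,0.53,0,50],[0,0,0.53,0,50]]'
python3 -m creep '[[0,0,0,0,50],[0,0,0,0,50],[0,0,0,0,50],[0,0,-0.15,0,50],[0,0,-0.3,0,50],[0,0,-0.5,0,50],[0,0,-0.75,0,50],[0,0,-1,0,50]]'
python3 - <<'E'
from h import *
W=snap("wrist","w3"); print(proj(W,go([0,0,0])[1]))
E
```

```text
clock: 4.5
tool_pos: [0.4559, 0.304, 0.005]
orientation: [-179.9, 0.1, -84.1]
force: [-0.1, 0.2, 0.3]
opening: 0.0726
clock: 5.17
tool_pos: [0.4547, 0.3025, 0.1041]
orientation: [179.9, -0.1, -84.2]
force: [0.6, 1.4, -2.6]
opening: 0.0557
[278.69669879 268.66250498]
```

View pics/w3.png

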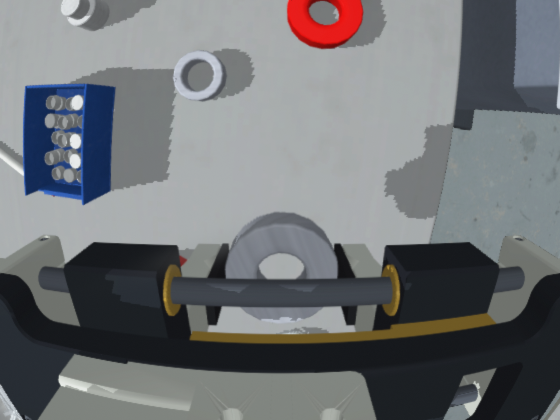

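The large ring is gripped level, with its bore at about (281,266) and its top rim at row 212. I'll measure its offset from the TCP.

```bash
python3 - <<'E'
from h import *
W=snap("wrist"); o=ctrl.get_obs(); R=rot(); z=o["tool_pos"][2]+.0155
for n,p in dict(far=(281,212),bore=(281,266),l=(225,262),r=(337,262)).items(): print(n,(R.T@(hit(W,p,z)-o["tool_pos"])).round(4))
crop(W,(281,260),140,110,5,"w3c")
ph=np.radians(5.42); c=np.array([.5236,-.078])
f=lambda x,y:(c+[x*np.cos(ph)-y*np.sin(ph),x*np.sin(ph)+y*np.cos(ph)]).round(4)
print("seat",f(0,.085),"grip",f(.048,-.06),"lug",f(-.038,-.097)); 
print(o["tool_pos"])
E
```

```text
far [ 0.0321 -0.0013 -0.0156]
bore [ 0.0041 -0.0013 -0.0155]
l [ 0.0059 -0.0291 -0.0154]
r [ 0.006   0.0266 -0.0157]
seat [0.5156 0.0066] grip [ 0.5771 -0.1332] lug [ 0.4949 -0.1782]
[0.45701921 0.30487911 0.10759732]
```

View pics/w3c.png

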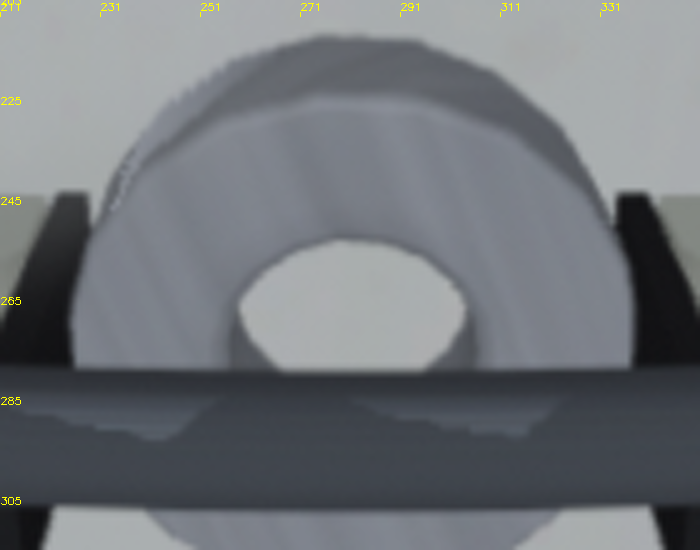

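```bash
python3 - <<'E'
from h import *
W=snap("wrist"); o=ctrl.get_obs(); R=rot()
for dz in (.0155,.017):
  z=o["tool_pos"][2]+dz
  for n,p in dict(far=(279,224),borefar=(281,252.5)).items(): print(n,(R.T@(hit(W,p,z)-o["tool_pos"])).round(4))
print((R.T@(hit(W,(278,212),o["tool_pos"][2]-.004)-o["tool_pos"])).round(4), "bottom far")
print(go([.5156,.0066,.16])) 
E
```

```text
far [ 0.0251 -0.0033 -0.0156]
borefar [ 0.0103 -0.0023 -0.0155]
far [ 0.0256 -0.0032 -0.0171]
borefar [ 0.011  -0.0023 -0.017 ]
[ 0.0249 -0.004   0.0039] bottom far
(array([ 3.018, -0.291, -0.553]), array([0.456 , 0.304 , 0.1055]), array([-1.7984e+02,  1.7000e-01, -8.4140e+01]))
```

```bash
python3 -m creep '[[0.12,-0.02,-0.05,0,50],[0.25,-0.04,-0.12,0,50],[0.4,-0.06,-0.2,0,50],[0.55,-0.08,-0.3,0,50],[0.7,-0.1,-0.35,0,50],[0.85,-0.1,-0.4,0,50],[1,-0.1,-0.4,0,50],[1,-0.1,-0.4,0,50]]'
python3 -m creep '[[0.12,-0.02,0,0,50],[0.25,-0.04,0,0,50],[0.4,-0.06,0,0,50],[0.55,-0.08,0,0,50],[0.7,-0.1,0,0,50],[0.85,-0.1,0,0,50],[1,-0.1,0,0,50],[1,-0.1,0,0,50]]'
python3 - <<'E'
from h import *
W=snap("wrist","w4"); print(proj(W,[.5156,.0066,.075]),go([.5156,.0066,.15]))
E
```

```text
clock: 5.98
tool_pos: [0.4751, 0.2015, 0.1438]
orientation: [180.0, -0.0, -84.3]
force: [0.5, -0.2, -2.6]
opening: 0.0559
clock: 6.65
tool_pos: [0.4951, 0.1034, 0.1431]
orientation: [179.9, -0.0, -84.2]
force: [-0.7, 0.2, -1.4]
opening: 0.0559
[267.150462    83.18536019] (array([ 0.994, -0.103, -0.067]), array([0.4954, 0.1044, 0.1432]), array([ 1.7995e+02, -2.0000e-02, -8.4250e+01]))
```

View pics/w4.png

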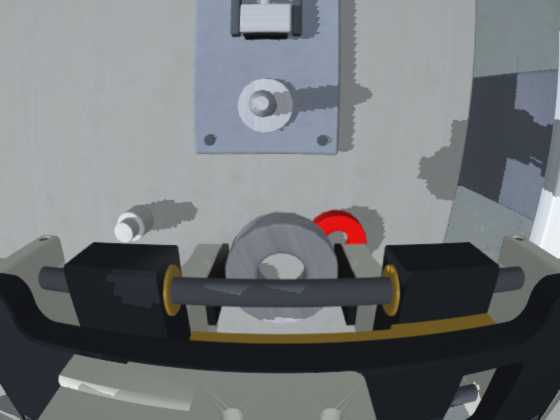

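The view shows the fixture with the post tip near (261,101), its seat disc centred at about (265,105), and plate corners at (196,154) and (338,154). I'll zoom in to measure.

```bash
python3 - <<'E'
from h import *
W=snap("wrist"); crop(W,(265,80),160,160,5,"w4c")
E
```

```text
(no output)
```

View pics/w4c.png

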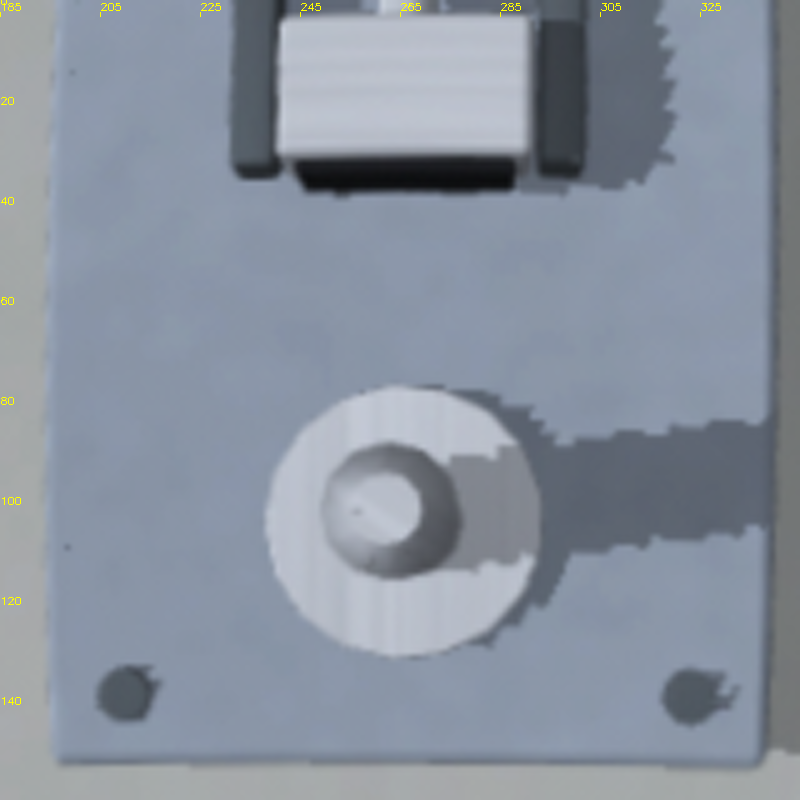

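```bash
python3 - <<'E'
from h import *
W=snap("wrist"); o=ctrl.get_obs();R=rot()
a=hit(W,(210.2,138.6),.015);b=hit(W,(323,139.4),.015); d=a-b; print("yaw",np.degrees(np.arctan2(d[1],d[0])),np.linalg.norm(d))
a=hit(W,(196,151.5),.015);b=hit(W,(338,151.5),.015); d=a-b; print("yaw",np.degrees(np.arctan2(d[1],d[0])),np.linalg.norm(d))
print("seat",hit(W,(265.8,104.2),.02),"tip",hit(W,(262.6,101.8),.075))
z=o["tool_pos"][2]+.016
print("ring", hit(W,(281,224),z)+R@[-.029,0,0],hit(W,(281,252.5),z)+R@[-.0125,0,0], o["tool_pos"])
E
```

```text
yaw 4.991076518499305 0.1001045451210028
yaw 5.472262383854177 0.12751060021617658
seat [0.5182964  0.02159341 0.02      ] tip [0.51793079 0.02163698 0.075     ]
ring [0.49651736 0.10762321 0.15941345] [0.49673924 0.10559059 0.15941492] [0.4955863  0.10574256 0.14341604]
```

```bash
python3 - <<'E'
from h import *
print(go([.517,.0206,.105]))
E
```

```text
(array([ 0.869, -0.127,  0.384]), array([0.4956, 0.1057, 0.1434]), array([ 1.7999e+02, -1.0000e-02, -8.4180e+01]))
```

```bash
python3 -m creep '[[0.12,-0.02,0,0,50],[0.27,-0.04,0,0,50],[0.42,-0.06,0,0,50],[0.57,-0.08,0,0,50],[0.72,-0.1,0,0,50],[0.83,-0.12,0.1,0,50],[0.86,-0.127,0.2,0,50],[0.86,-0.127,0.35,0,50]]'
python3 - <<'E'
from h import *
W=snap("wrist","w5");crop(W,(281,240),140,110,5,"w5c"); print(proj(W,[.518,.0216,.075]),go([.517,.0206,.105]))
E
```

```text
clock: 7.47
tool_pos: [0.5175, 0.0214, 0.108]
orientation: [-179.9, 0.0, -84.2]
force: [1.0, 1.6, -1.9]
opening: 0.0553
[282.32536628 238.44013562] (array([ 0.008, -0.017, -0.005]), array([0.5153, 0.0212, 0.1045]), array([ 1.7978e+02, -1.0000e-02, -8.4230e+01]))
```

View pics/w5c.png

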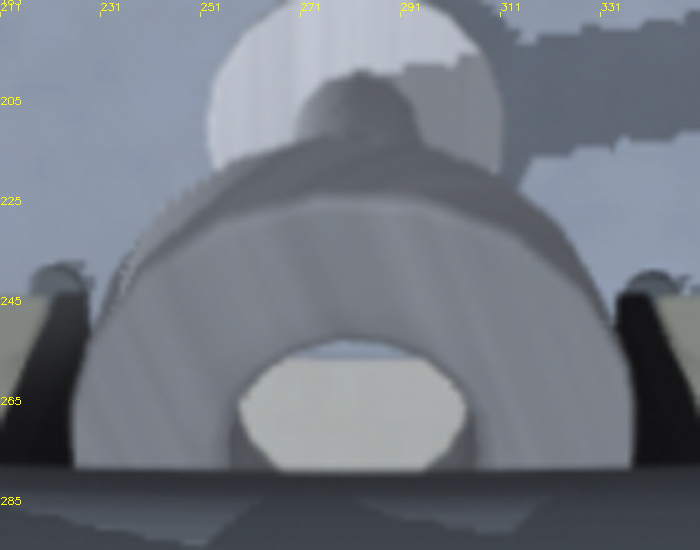

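```bash
python3 -m creep '[[0,0.01,0.04,0,50],[0,0.01,0.1,0,50],[0,0.01,0.17,0,50],[0,0.01,0.24,0,50],[0,0.01,0.31,0,50],[0,0.01,0.38,0,50],[0,0.01,0.42,0,50],[0,0.01,0.42,0,50]]'
python3 - <<'E'
from h import *
W=snap("wrist","w6"); crop(W,(281,240),140,110,5,"w6c"); o=ctrl.get_obs();print(o["force"],o["moment"],o["tool_pos"])
E
```

```text
clock: 8.18
tool_pos: [0.5166, 0.0209, 0.066]
orientation: [-180.0, -0.1, -84.1]
force: [5.7, -8.4, -5.4]
opening: 0.0559
[ 5.75244007 -8.23090224 -5.76254264] [-3.11776401 -2.19245745  0.01241206] [0.5165475  0.02082637 0.06603957]
```

View pics/w6c.png

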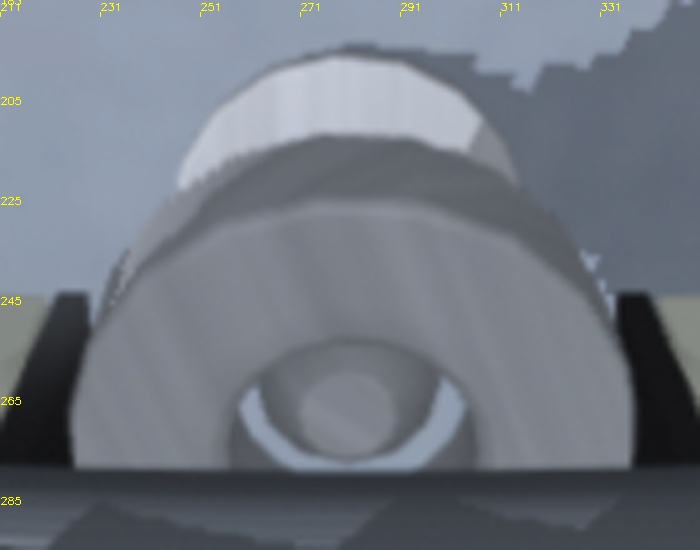

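The post tip shows through the bore at (280,267), so the ring is threaded. There's a side load, so I'll shift with it while lowering.

```bash
python3 -m creep '[[0.01,-0.005,0,0,50],[0.015,-0.01,0,0,50],[0.015,-0.01,0.05,0,50],[0.015,-0.01,0.12,0,50],[0.015,-0.01,0.19,0,50],[0.015,-0.01,0.26,0,50],[0.015,-0.01,0.32,0,50],[0.015,-0.01,0.34,0,50]]'
python3 - <<'E'
from h import *
o=ctrl.get_obs();print(o["force"],o["moment"],o["tool_pos"])
E
```

```text
clock: 8.9
tool_pos: [0.5166, 0.0201, 0.0313]
orientation: [179.9, -0.0, -84.1]
force: [-0.2, -5.4, 1.5]
opening: 0.0559
[-0.23355142 -5.43851476  1.54525793] [-1.64302610e+00 -3.70854589e-01 -4.98803257e-04] [0.51664012 0.02011348 0.03130217]
```

```bash
python3 -m creep '[[0.01,0,0,0,50],[0.012,0,0.02,0,50],[0.012,0,0.04,0,50],[0.012,0,0.055,0,50],[0.012,0,0.06,0,50],[0.012,0,0.06,0,50],[0.012,0,0.06,0,50],[0.012,0,0.06,0,50]]'
python3 - <<'E'
from h import *
o=ctrl.get_obs();print(o["force"],o["moment"],o["tool_pos"])
E
```

```text
clock: 9.57
tool_pos: [0.5173, 0.0193, 0.0267]
orientation: [-180.0, 0.0, -84.1]
force: [-0.1, 0.3, -2.9]
opening: 0.0559
[-0.14528701  0.28611277 -2.93743638] [ 0.06561606 -0.05156188 -0.05248928] [0.51730058 0.01932153 0.02668675]
```

```bash
python3 -m creep '[[0,0,0.01,0,50],[0,0,0.02,0,50],[0,0,0.02,0,87],[0,0,0.02,0,87],[0,0,0.02,0,87],[0,0,0.02,0,87],[0,0,-0.05,0,87],[0,0,-0.15,0,87]]'
python3 -m creep '[[0,0,-0.15,0,87],[0,0,-0.35,0,87],[0,0,-0.6,0,87],[0,0,-0.8,0,87],[-0.1,-0.02,-0.9,0,87],[-0.3,-0.05,-1,0,87],[-0.5,-0.07,-1,0,87],[-0.7,-0.1,-1,0,87]]'
python3 - <<'E'
from h import *
o=ctrl.get_obs();print(o["force"],o["tool_pos"])
W=snap("wrist","w7")
E
```

```text
clock: 10.23
tool_pos: [0.5166, 0.019, 0.0415]
orientation: [179.9, -0.0, -84.2]
force: [-0.4, 0.2, -0.4]
opening: 0.086
clock: 10.9
tool_pos: [0.5203, 0.0912, 0.1431]
orientation: [-179.9, 0.1, -84.2]
force: [0.5, -0.0, 0.4]
opening: 0.0871
[ 0.54297275 -0.04835443  0.39417802] [0.52028479 0.09115265 0.14306391]
```

View pics/w7.png

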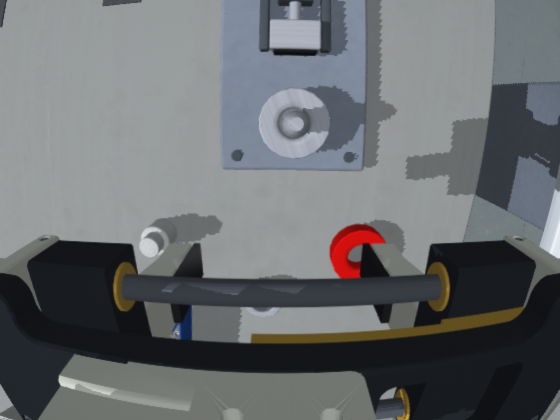

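The large ring is on the post at (294,122). I'll measure whether it's seated and plan the small ring, which lies at about (.530,.201).

```bash
python3 - <<'E'
from h import *
W=snap("wrist"); crop(W,(294,120),110,100,6,"w7c")
for z in (.04,.05): print((hit(W,(259.3,123),z)-hit(W,(329,123),z))[:2], hit(W,(294.2,123),z))
print(hit(W,(293,119),.075)); print(go([.5302,.201,.10]))
E
```

```text
[0.05524807 0.00606983] [0.51920659 0.02365297 0.04      ]
[0.05312979 0.0058371 ] [0.51960075 0.02342132 0.05      ]
[0.52170168 0.02016796 0.075     ]
(array([-1.069, -0.209,  0.425]), array([0.5205, 0.0925, 0.1424]), array([-1.7991e+02,  4.0000e-02, -8.4030e+01]))
```

View pics/w7c.png

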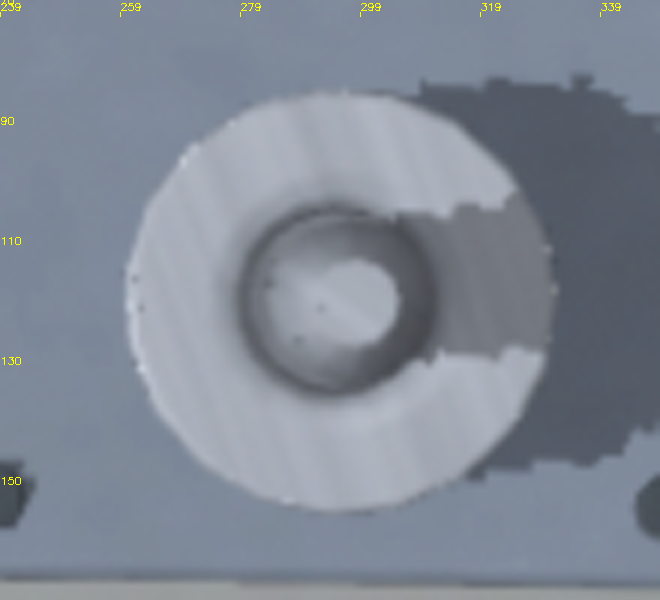

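Large ring is centred and home (width matches z≈.04). On to the small ring.

```bash
python3 -m creep '[[-0.12,-0.02,0,0,60],[-0.27,-0.05,0,0,60],[-0.42,-0.09,0,0,60],[-0.57,-0.13,0.05,0,60],[-0.72,-0.17,0.1,0,60],[-0.87,-0.2,0.15,0,60],[-1,-0.21,0.2,0,60],[-1,-0.21,0.2,0,60]]'
python3 - <<'E'
from h import *
W=snap("wrist","w8"); print(proj(W,[.5302,.201,.018]),go([.5302,.201,.10]))
crop(W,(281,210),160,120,5,"w8c")
E
```

```text
clock: 11.67
tool_pos: [0.5303, 0.1937, 0.1197]
orientation: [179.9, -0.1, -84.1]
force: [-0.3, 0.2, -1.1]
opening: 0.0601
[281.58258877 215.93609679] (array([-0.083, -0.009,  0.202]), array([0.5302, 0.1927, 0.1202]), array([ 1.799e+02, -6.000e-02, -8.406e+01]))
```

View pics/w8c.png

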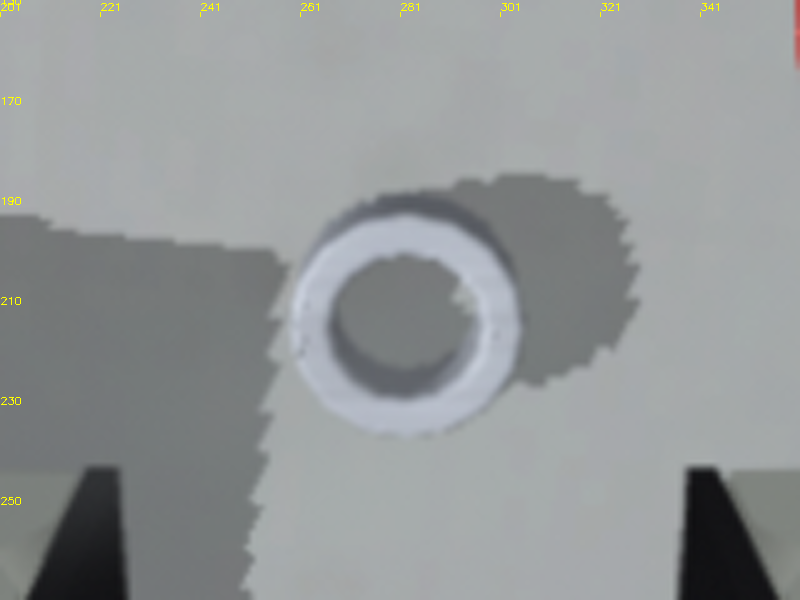

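```bash
python3 -m creep '[[-0.03,0,0.12,0,60],[-0.07,0,0.28,0,60],[-0.09,0,0.44,0,60],[-0.09,0,0.6,0,60],[-0.09,0,0.75,0,60],[-0.09,0,0.88,0,60],[-0.09,0,0.95,0,60],[-0.09,0,0.95,0,60]]'
python3 - <<'E'
from h import *
print(go([.5302,.202,.005]),ctrl.get_obs()["force"])
E
```

```text
clock: 12.38
tool_pos: [0.5289, 0.1996, 0.025]
orientation: [179.9, -0.1, -84.2]
force: [-0.9, -0.2, 0.3]
opening: 0.0596
(array([-0.023, -0.016,  0.2  ]), array([0.5289, 0.1996, 0.025 ]), array([ 1.7985e+02, -9.0000e-02, -8.4170e+01])) [-0.91154214 -0.18148345  0.31390742]
```

```bash
python3 -m creep '[[-0.01,-0.01,0.1,0,60],[-0.01,-0.01,0.19,0,60],[-0.01,-0.01,0.2,0,60],[-0.01,-0.01,0.2,0,32],[-0.01,-0.01,0.2,0,32],[-0.01,-0.01,0.2,0,32],[-0.01,-0.01,0.2,0,32],[-0.01,-0.01,0.2,0,32]]'
python3 -m creep '[[0,0,0,0,32],[0,0,-0.1,0,32],[0,0,-0.25,0,32],[0,0,-0.45,0,32],[0,0,-0.65,0,32],[0,0,-0.85,0,32],[0,0,-1,0,32],[0,0,-1,0,32]]'
python3 - <<'E'
from h import *
W=snap("wrist","w9");crop(W,(281,240),140,110,5,"w9c"); o=ctrl.get_obs();print(o["force"],o["tool_pos"])
print(go([.517,.0206,.14]))
E
```

```text
clock: 13.05
tool_pos: [0.5308, 0.2017, 0.007]
orientation: [-180.0, 0.0, -84.1]
force: [-1.1, 0.4, 1.1]
opening: 0.0369
clock: 13.72
tool_pos: [0.5325, 0.2027, 0.1108]
orientation: [-179.7, 0.2, -84.1]
force: [1.2, 0.2, -0.1]
opening: 0.0365
[ 0.37806675 -0.03269285 -1.26525864] [0.53167388 0.20230526 0.10901611]
(array([ 1.792,  0.331, -0.315]), array([0.5317, 0.2023, 0.109 ]), array([-1.7979e+02,  1.3000e-01, -8.4130e+01]))
```

View pics/w9c.png

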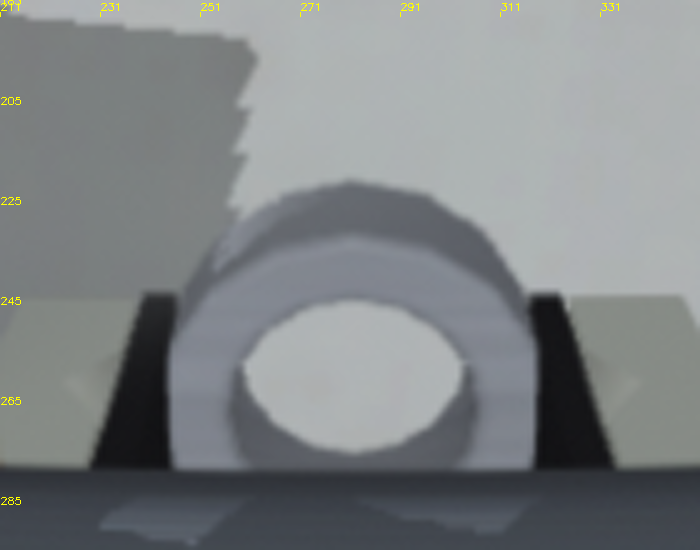

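Small ring is gripped level, with the bore's far rim at row 245. I'll compute its offset from the TCP relative to how the large ring sat.

```bash
python3 - <<'E'
from h import *
W=snap("wrist"); o=ctrl.get_obs();R=rot();
f=lambda p,dz:(R.T@(hit(W,p,o["tool_pos"][2]+dz)-o["tool_pos"])).round(4)
print("large bore far",f((281.4,252.5),.0155),"small",f((281.4,245),.0125),"outer far L",f((281,224),.0155),"S",f((281,232),.0125))
E
python3 -m creep '[[0.12,0.02,-0.05,0,32],[0.25,0.05,-0.12,0,32],[0.4,0.08,-0.2,0,32],[0.55,0.11,-0.25,0,32],[0.7,0.14,-0.3,0,32],[0.85,0.17,-0.3,0,32],[1,0.19,-0.3,0,32],[1,0.19,-0.3,0,32]]'
```

```text
large bore far [ 0.011  -0.0019 -0.0155] small [ 0.0136 -0.0019 -0.0125] outer far L [ 0.0256 -0.002  -0.0155] S [ 0.0205 -0.0021 -0.0125]
clock: 14.48
tool_pos: [0.5212, 0.097, 0.1366]
orientation: [180.0, -0.0, -84.3]
force: [-0.4, -1.0, -1.1]
opening: 0.037
```

```bash
python3 - <<'E'
from h import *
print(go([.517,.0224,.12]))
E
```

```text
(array([0.738, 0.116, 0.166]), array([0.5212, 0.097 , 0.1366]), array([ 1.7997e+02, -1.0000e-02, -8.4270e+01]))
```

```bash
python3 -m creep '[[0.12,0.02,0,0,32],[0.26,0.05,0,0,32],[0.4,0.07,0,0,32],[0.55,0.09,0,0,32],[0.68,0.115,0,0,32],[0.74,0.115,0.1,0,32],[0.74,0.115,0.25,0,32],[0.74,0.115,0.33,0,32]]'
python3 - <<'E'
from h import *
W=snap("wrist","w10");crop(W,(281,240),140,110,5,"w10c"); o=ctrl.get_obs();print(o["force"],o["tool_pos"])
E
```

```text
clock: 15.15
tool_pos: [0.5173, 0.0244, 0.1018]
orientation: [179.9, 0.0, -84.2]
force: [-0.6, 0.2, -1.1]
opening: 0.0369
[-1.3755286  -1.05794563 -1.7226624 ] [0.51649541 0.0244262  0.10053807]
```

View pics/w10c.png

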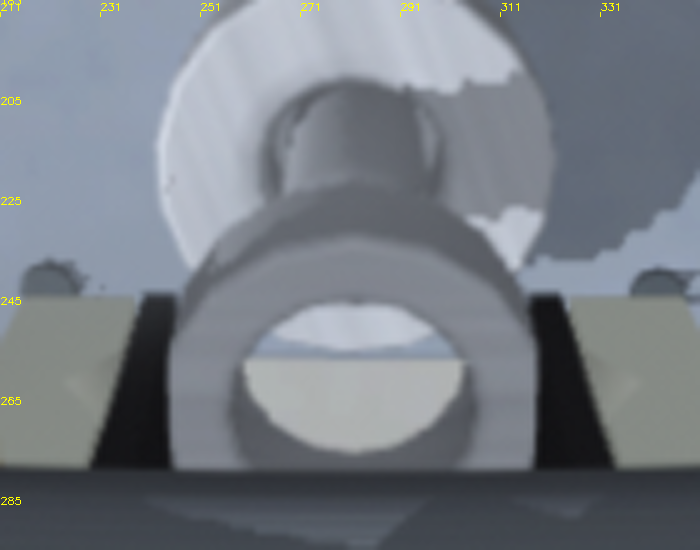

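```bash
python3 -m creep '[[0.015,0,0.04,0,32],[0.015,0,0.1,0,32],[0.015,0,0.17,0,32],[0.015,0,0.23,0,32],[0.015,0,0.29,0,32],[0.015,0,0.34,0,32],[0.015,0,0.34,0,32],[0.015,0,0.34,0,32]]'
python3 - <<'E'
from h import *
W=snap("wrist","w11");crop(W,(281,240),140,110,5,"w11c"); o=ctrl.get_obs();print(o["force"],o["moment"],o["tool_pos"])
E
```

```text
clock: 15.87
tool_pos: [0.5174, 0.0233, 0.0689]
orientation: [179.9, -0.0, -84.2]
force: [-0.2, -3.9, -3.0]
opening: 0.0368
[-1.47308557 -4.40292031 -2.24241264] [-1.6711011   0.18149327 -0.0115372 ] [0.51743046 0.02329607 0.06905716]
```

View pics/w11c.png

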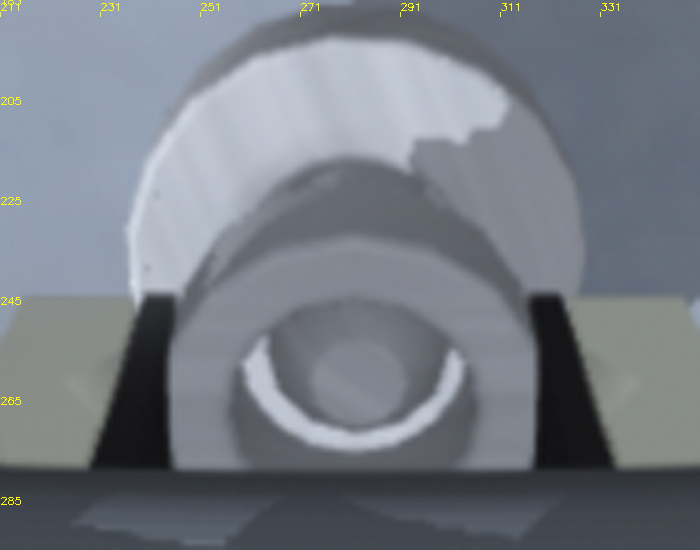

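The small ring is threaded on the tip (282,261). I'll ease off the side load and lower.

```bash
python3 -m creep '[[0.01,0,0,0,32],[0.02,0,0,0,32],[0.02,0,0.05,0,32],[0.02,0,0.1,0,32],[0.02,0,0.15,0,32],[0.02,0,0.18,0,32],[0.02,0,0.18,0,32],[0.02,0,0.18,0,32]]'
python3 - <<'E'
from h import *
o=ctrl.get_obs();print(o["force"],o["moment"],o["tool_pos"])
E
```

```text
clock: 16.58
tool_pos: [0.5185, 0.022, 0.0512]
orientation: [180.0, -0.0, -84.1]
force: [-1.3, -1.1, -1.7]
opening: 0.037
[-1.28686662 -1.09897885 -1.65620404] [-0.08619483  0.35524589 -0.0079174 ] [0.51849557 0.02197851 0.05118917]
```

```bash
python3 -m creep '[[0,0.005,0.015,0,32],[0,0.005,0.03,0,32],[0,0.005,0.04,0,32],[0,0.005,0.04,0,32],[0,0.005,0.04,0,70],[0,0.005,0.04,0,70],[0,0.005,0.04,0,70],[0,0.005,0.04,0,70]]'
python3 -m creep '[[0,0,-0.05,0,70],[0,0,-0.15,0,70],[0,0,-0.35,0,70],[0,0,-0.6,0,70],[0,0,-0.8,0,70],[0,0,-1,0,50],[0,0,-1,0,30],[0,0,-1,0,0]]'
python3 - <<'E'
from h import *
o=ctrl.get_obs();print(o["force"],o["moment"],o["tool_pos"])
W=snap("wrist","w12")
E
```

```text
clock: 17.25
tool_pos: [0.5181, 0.0219, 0.0477]
orientation: [-180.0, 0.0, -84.1]
force: [0.3, -0.5, 0.3]
opening: 0.0581
clock: 17.92
tool_pos: [0.5188, 0.0222, 0.1497]
orientation: [-179.8, 0.1, -84.1]
force: [-0.4, 0.3, -0.5]
opening: 0.0556
[-0.38946276  0.27315545 -0.47854674] [ 0.07354409  0.021196   -0.04683368] [0.51884132 0.02215681 0.14974082]
```

View pics/w12.png

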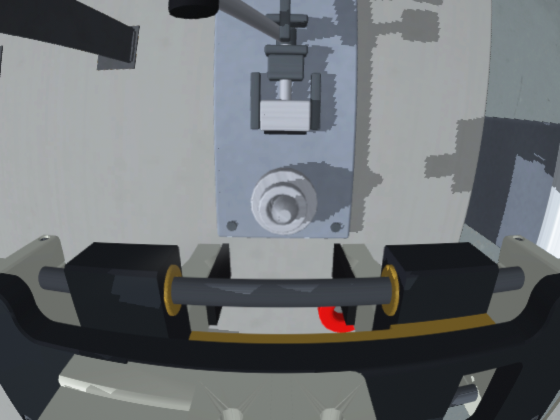

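The stack is on the post at about (283,203). I'll zoom to check that the small ring is home.

```bash
python3 - <<'E'
from h import *
W=snap("wrist"); crop(W,(283,203),90,90,7,"w12c")
P=np.array([.5181,.0216])
R=rot()
def circ(r,z,col,img):
    pts=np.array([proj(W,[P[0]+r*np.cos(t),P[1]+r*np.sin(t),z]) for t in np.linspace(0,6.283,60)])
    q=((pts-[238,158])*7).astype(np.int32); cv2.polylines(img,[q],True,col,1)
img=cv2.imread("pics/w12c.png")
circ(.029,.04,(0,255,0),img);circ(.02,.058,(0,0,255),img);circ(.005,.075,(255,0,0),img)
cv2.imwrite("pics/w12d.png",img)
E
```

```text
(no output)
```

View pics/w12d.png

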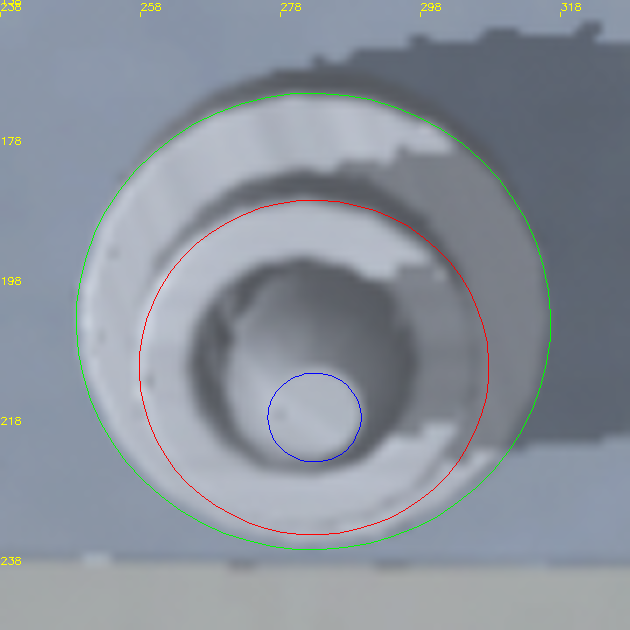

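Overlays at the predicted home heights fit both rings, so they're home. Next is the catch. I'll use one open finger with the tool further towards the robot, so the gripper body stays clear of the lever grip.

```bash
cat >> h.py <<'E'
PH=np.radians(5.3); SEAT=np.array([.5181,.0216])
RF=np.array([[np.cos(PH),-np.sin(PH)],[np.sin(PH),np.cos(PH)]])
F0=SEAT-RF@[0,.085]
def fx(x,y,z): 
    p=F0+RF@[x,y]; return np.array([p[0],p[1],z])
E
python3 - <<'E'
from h import *
print(F0,go(fx(-.092,-.03,.17)))
E
```

```text
[ 0.5259515 -0.0630366] (array([ 1.143,  0.926, -0.223]), array([0.5176, 0.0217, 0.1477]), array([-1.800e+02,  2.000e-02, -8.416e+01]))
```

```bash
python3 -m creep '[[0.1,0.12,-0.05,0,87],[0.25,0.26,-0.1,0,87],[0.4,0.4,-0.15,0,87],[0.55,0.54,-0.2,0,87],[0.7,0.68,-0.22,0,87],[0.85,0.8,-0.22,0,87],[1,0.92,-0.22,0.003,87],[1,0.92,-0.22,0.003,87]]'
python3 - <<'E'
from h import *
W=snap("wrist","w13"); print(go(fx(-.092,-.03,.17)))
for n,p in dict(lug=fx(-.038,-.097,.0907),piv=fx(-.038,-.11,.055),grip=fx(.048,-.06,.147),seat=fx(0,.085,.02)).items(): print(n,proj(W,p))
E
```

```text
clock: 18.68
tool_pos: [0.4337, -0.0891, 0.1689]
orientation: [179.9, 0.0, -84.8]
force: [-0.6, -0.8, -0.6]
opening: 0.0865
(array([ 0.132, -0.01 , -0.009]), array([ 0.4349, -0.0883,  0.1691]), array([179.92,   0.  , -84.8 ]))
lug [205.14031134 112.06452693]
piv [214.49126598  96.89454485]
grip [ 67.12692941 180.20931921]
seat [196.9344311  284.51713457]
```

View pics/w13.png

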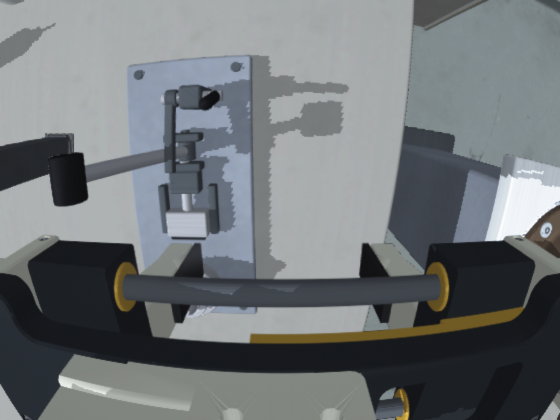

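The grip is at (68,180), as predicted. The catch is around (170–215, 97) with its bar going down to (170,170) across the stem. Zooming.

```bash
python3 - <<'E'
from h import *
W=snap("wrist"); crop(W,(195,125),130,110,6,"w13c")
img=cv2.imread("pics/w13c.png")
for q in (0,.2):
    a=.35-q
    for x in (-.038,):
        p=[proj(W,fx(x,-.11+r*np.sin(a),.055+r*np.cos(a))) for r in (0,.038)]
        p=[tuple(((np.array(k)-[130,70])*6).astype(int)) for k in p]; cv2.line(img,p[0],p[1],(0,0,255) if q==0 else (0,255,0),1)
cv2.imwrite("pics/w13d.png",img)
E
```

```text
(no output)
```

View pics/w13d.png

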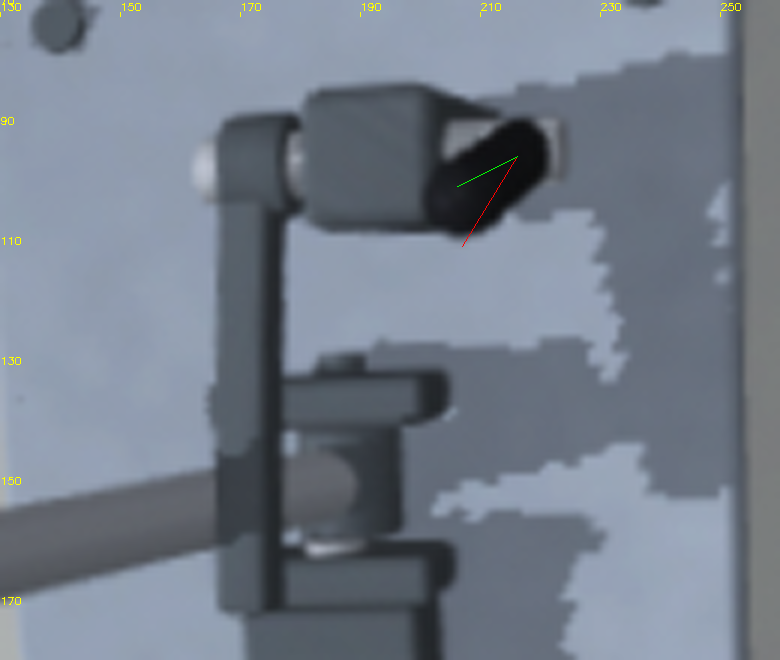

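Lug as predicted (tip about (204,105), q≈0.13), and the pillar block lies beside it. I'm positioning left of the lug and descending.

```bash
python3 -m creep '[[0.1,0,0,0,87],[0.22,0.02,0,0,87],[0.35,0.04,0.05,0,87],[0.47,0.04,0.15,0,87],[0.56,0.04,0.3,0,87],[0.59,0.04,0.45,0,87],[0.59,0.04,0.55,0,87],[0.59,0.04,0.6,0,87]]'
python3 - <<'E'
from h import *
W=snap("wrist","w14"); print(go(fx(-.096,-.0765,.072)))
print(proj(W,fx(-.038,-.107+.005,.09)))
E
```

```text
clock: 19.45
tool_pos: [0.4375, -0.1464, 0.1078]
orientation: [179.8, 0.0, -84.7]
force: [-0.8, 0.6, 0.5]
opening: 0.0867
(array([ 0.018, -0.001,  0.356]), array([ 0.4373, -0.1463,  0.1076]), array([ 1.798e+02,  1.000e-02, -8.468e+01]))
[183.3083104  203.50161858]
```

View pics/w14.png

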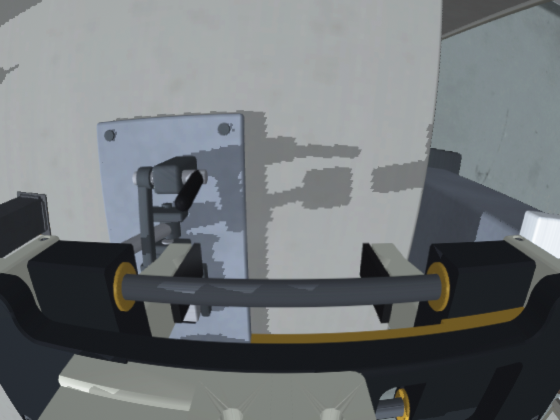

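```bash
python3 -m creep '[[0,0,0.08,0,87],[0,0,0.18,0,87],[0,0,0.28,0,87],[0,0,0.35,0,87],[0,0,0.35,0,87],[0.05,0,0.35,0,87],[0.1,0,0.35,0,87],[0.15,0,0.35,0,87]]'
python3 - <<'E'
from h import *
W=snap("wrist","w15"); print(go(fx(-.096,-.0765,.072)),ctrl.get_obs()["force"])
E
```

```text
clock: 20.17
tool_pos: [0.4402, -0.1615, 0.0752]
orientation: [-179.9, -0.0, -84.6]
force: [-1.5, 1.5, 1.1]
opening: 0.0868
(array([-0.141,  0.015,  0.032]), array([ 0.4402, -0.162 ,  0.0752]), array([-1.7993e+02, -1.0000e-02, -8.4670e+01])) [-0.12840229 -1.00825596 -0.70006269]
```

View pics/w15.png

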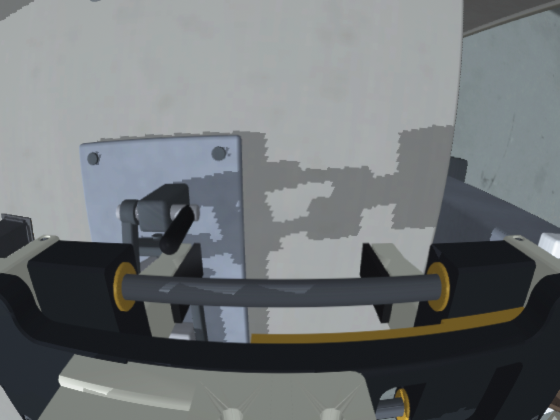

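Finger is just behind the lug (tip about (170,248)), in line with it. Sweeping right.

```bash
python3 -m creep '[[0.05,0,0.03,0,87],[0.1,0,0.03,0,87],[0.16,0,0.03,0,87],[0.22,0,0.03,0,87],[0.28,0,0.03,0,87],[0.34,0,0.03,0,87],[0.4,0,0.03,0,87],[0.43,0,0.03,0,87]]'
python3 - <<'E'
from h import *
W=snap("wrist","w16"); print(go(fx(-.096,-.132,.072)),ctrl.get_obs()["force"])
E
```

```text
clock: 20.88
tool_pos: [0.4435, -0.2049, 0.0715]
orientation: [180.0, -0.0, -84.7]
force: [-0.8, 1.3, 0.3]
opening: 0.0865
(array([-0.017,  0.008, -0.005]), array([ 0.4435, -0.205 ,  0.0715]), array([ 1.7999e+02, -1.0000e-02, -8.4730e+01])) [ 1.39812392 -0.50676983  0.94032318]
```

View pics/w16.png

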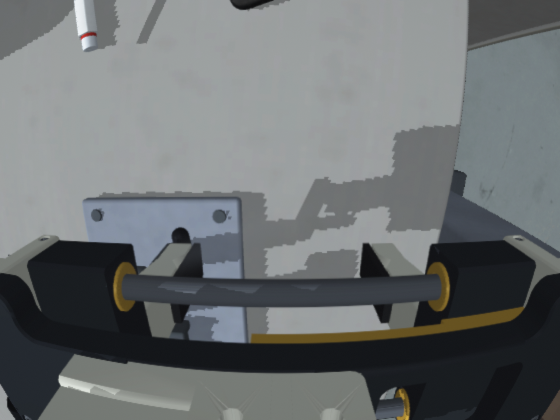

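```bash
python3 -m creep '[[-0.05,0,0,0,87],[-0.07,0,-0.1,0,87],[-0.1,0,-0.3,0,87],[-0.2,0,-0.5,0,87],[-0.35,0,-0.7,0,87],[-0.5,0,-0.9,0,87],[-0.65,0,-1,0,87],[-0.8,0,-1,0,87]]'
python3 - <<'E'
from h import *
W=snap("wrist","w17"); S=snap("side"); crop(S,(268,190),110,80,7,"s17"); print(go(fx(.048,-.06,.2)))
E
```

```text
clock: 21.6
tool_pos: [0.4374, -0.1233, 0.175]
orientation: [-179.7, -0.0, -84.6]
force: [0.3, -0.5, 0.3]
opening: 0.0867
(array([ 0.093, -1.429, -0.264]), array([ 0.4362, -0.1226,  0.1732]), array([-1.7984e+02,  2.0000e-02, -8.4560e+01]))
```

View pics/w17.png

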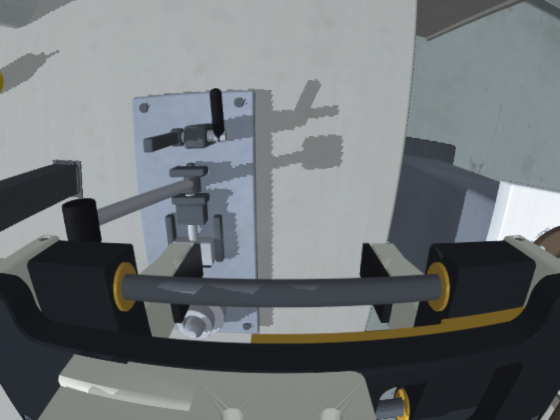

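View pics/s17.png

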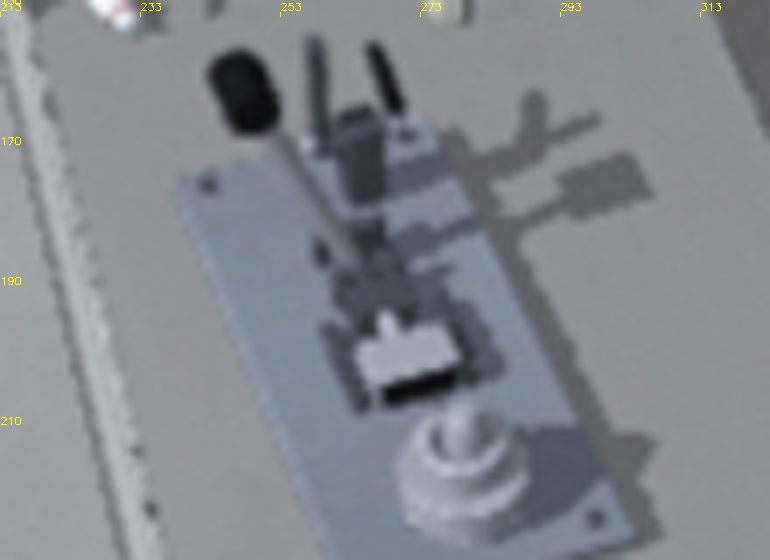

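```bash
python3 - <<'E'
from h import *
W=snap("wrist");T=snap("top")
for q in (1.2,1.4,1.55):
    a=.35-q; print(q,proj(W,fx(-.038,-.11,.055)),proj(W,fx(-.038,-.11+.038*np.sin(a),.055+.038*np.cos(a))))
crop(T,(335,180),80,70,8,"t17"); crop(W,(100,160),200,120,4,"w17c")
for z in (0,.1,.2): print(z,proj(T,[.7,-.1,z]),proj(W,[.7,-.1,z]))
E
```

```text
1.2 [216.74127113 135.73464625] [209.72473914 101.62991274]
1.4 [216.74127113 135.73464625] [211.3515666   96.42043248]
1.55 [216.74127113 135.73464625] [212.67313695  93.75214603]
0 [317.40951401 165.11709456] [ 67.05963143 188.89918122]
0.1 [319.89689643 155.31931692] [ 13.13466805 212.93840664]
0.2 [322.77318643 143.98963567] [-61.9727787  251.12910662]
```

View pics/t17.png

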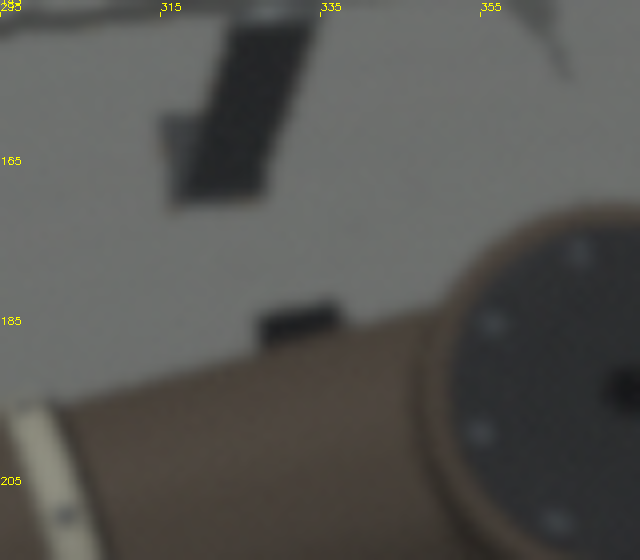

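View pics/w17c.png

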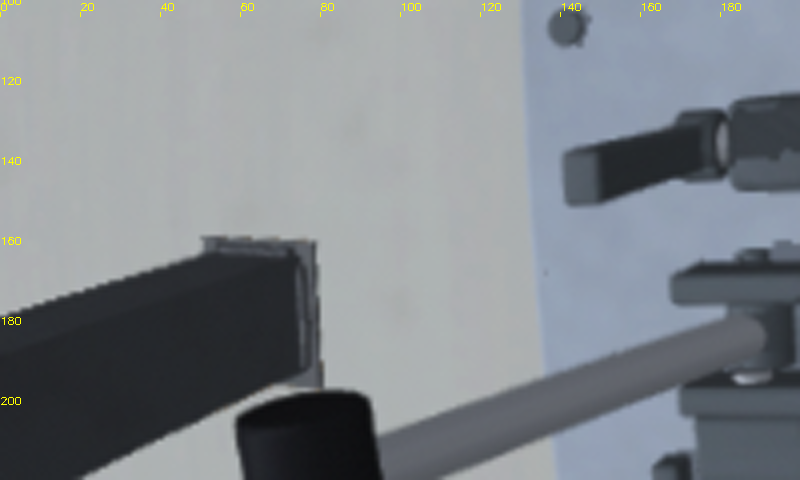

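The catch is flipped: the lug points right at (215,92), which fits q≈1.5, and the bar is upright at (145,140). A shelf post stands at about (78,180), so I'll check its clearance.

```bash
python3 - <<'E'
from h import *
W=snap("wrist")
for p in ((79,160),(80,195),(74,163),(74,192)): print(hit(W,p,0))
print(fx(.048,-.06,.147),go(fx(.033,-.06,.195)),go(fx(.033,-.06,.14)))
E
```

```text
[ 0.67715527 -0.13839609  0.        ]
[ 0.67820856 -0.09569447  0.        ]
[ 0.68504103 -0.13448578  0.        ]
[ 0.68740778 -0.09872905  0.        ]
[ 0.57928852 -0.11834629  0.147     ] (array([ 0.076, -1.282, -0.231]), array([ 0.436 , -0.1241,  0.1719]), array([-179.99,   -0.  ,  -84.63])) (array([ 0.076, -1.282,  0.319]), array([ 0.436 , -0.1241,  0.1719]), array([-179.99,   -0.  ,  -84.63]))
```

```bash
python3 -m creep '[[0.01,-0.1,-0.1,0,87],[0.03,-0.22,-0.2,0,87],[0.05,-0.36,-0.25,0,87],[0.07,-0.5,-0.25,0,87],[0.076,-0.64,-0.25,0,87],[0.076,-0.78,-0.25,0,87],[0.076,-0.9,-0.25,0,87],[0.076,-1,-0.25,0,87]]'
python3 -m creep '[[0,-0.1,0,0,87],[0,-0.2,0,0,87],[0,-0.25,0,0,87],[0,-0.25,0.05,0,87],[0,-0.25,0.12,0,87],[0,-0.25,0.2,0,87],[0,-0.25,0.26,0,87],[0,-0.25,0.26,0,87]]'
python3 - <<'E'
from h import *
W=snap("wrist","w18"); print(go(fx(.03,-.06,.14)),ctrl.get_obs()["force"],proj(W,fx(.048,-.06,.147)))
E
```

```text
clock: 22.52
tool_pos: [0.537, -0.123, 0.196]
orientation: [179.9, -0.0, -84.7]
force: [-0.8, -0.0, -0.2]
opening: 0.087
clock: 23.18
tool_pos: [0.5598, -0.1202, 0.1687]
orientation: [179.8, 0.0, -84.7]
force: [0.5, 1.4, -0.3]
opening: 0.0868
(array([-0.002, -0.011,  0.296]), array([ 0.5603, -0.1203,  0.1696]), array([179.89,   0.  , -84.69])) [ 0.19108852 -0.00360523  0.57838992] [250.4714778  245.18686097]
```

View pics/w18.png

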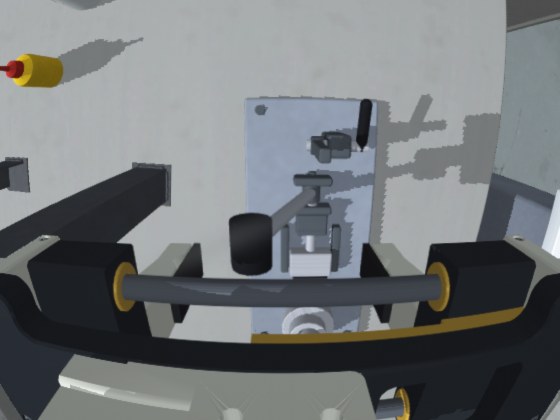

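The barrel is between the open fingers at (251,244), as predicted. Descend and close.

```bash
python3 -m creep '[[0,0,0.07,0,87],[0,0,0.17,0,87],[0,0,0.26,0,87],[0,0,0.3,0,87],[0,0,0.3,0,60],[0,0,0.3,0,40],[0,0,0.3,0,20],[0,0,0.3,0,15]]'
python3 -m creep '[[0,0,0,0,15],[0,0,0,0,15],[0,0,0,0,15],[0,0,0,0,15],[0,0,0,0,15],[0,0,0,0,15],[0,0,0,0,15],[0,0,0,0,15]]'
python3 - <<'E'
from h import *
W=snap("wrist","w19"); o=ctrl.get_obs(); print(o["force"],o["tool_pos"],(RF.T@(o["tool_pos"][:2]-F0)))
crop(W,(275,240),160,110,5,"w19c")
E
```

```text
clock: 23.9
tool_pos: [0.5616, -0.1202, 0.141]
orientation: [-180.0, -0.0, -84.7]
force: [0.2, -0.1, 0.8]
opening: 0.0659
clock: 24.57
tool_pos: [0.5617, -0.1202, 0.1409]
orientation: [-179.9, -0.0, -84.7]
force: [3.6, 0.4, 5.2]
opening: 0.0248
[4.51924531 0.86878107 4.5377665 ] [ 0.56175385 -0.12019686  0.14094547] [ 0.03036936 -0.06022297]
```

View pics/w19c.png

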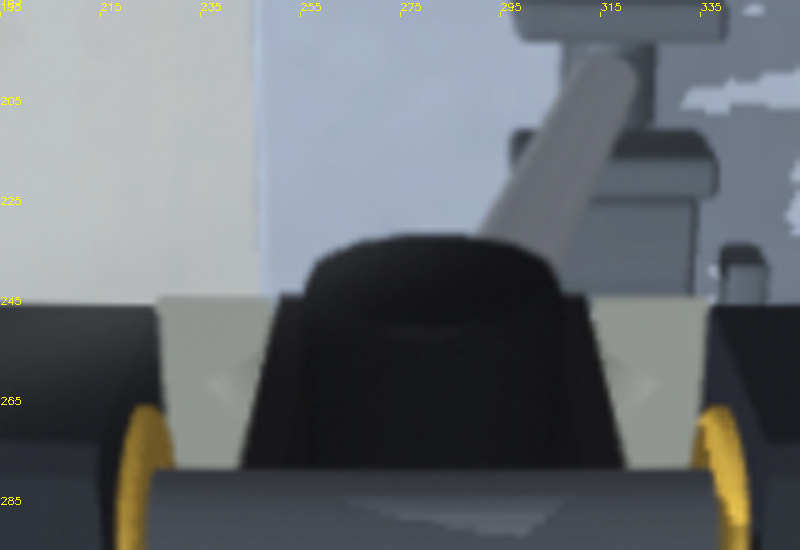

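Barrel gripped (opening 24.8 mm). Pulling along the arc.

```bash
python3 -m creep '[[0,0.05,-0.01,0,15],[0,0.12,-0.022,0,15],[0,0.21,-0.03,0,15],[0,0.3,-0.033,0,15],[0,0.39,-0.03,0,15],[0,0.48,-0.02,0,15],[0,0.57,-0.006,0,15],[0,0.646,0.011,0,15]]'
python3 - <<'E'
from h import *
o=ctrl.get_obs(); print(o["force"],o["tool_pos"],(RF.T@(o["tool_pos"][:2]-F0)))
W=snap("wrist","w20")
E
```

```text
clock: 25.28
tool_pos: [0.4988, -0.1258, 0.1406]
orientation: [-179.7, 0.0, -84.7]
force: [8.3, 1.3, 3.6]
opening: 0.0254
[8.29714649 1.31200215 3.63699024] [ 0.49881093 -0.12580416  0.14060743] [-0.03282241 -0.05999222]
```

View pics/w20.png

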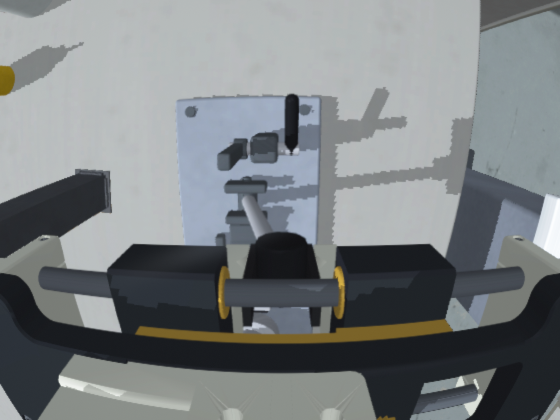

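The lever is following and the catch is still upright. Finishing the pull.

```bash
python3 -m creep '[[0,0.05,0.014,0,15],[0,0.1,0.031,0,15],[0,0.15,0.05,0,15],[0,0.2,0.071,0,15],[0,0.24,0.089,0,15],[0,0.265,0.1,0,15],[0,0.275,0.104,0,15],[0,0.275,0.104,0,15]]'
python3 - <<'E'
from h import *
o=ctrl.get_obs(); print(o["force"],o["tool_pos"],(RF.T@(o["tool_pos"][:2]-F0)))
W=snap("wrist","w21");S=snap("side","s21"); crop(S,(268,190),130,100,6,"s21c"); T=snap("top"); crop(T,(320,215),120,90,6,"t21")
E
```

```text
clock: 26.0
tool_pos: [0.4716, -0.1283, 0.13]
orientation: [-179.7, 0.0, -84.7]
force: [5.6, 2.7, 4.2]
opening: 0.0254
[5.56841091 2.65511123 4.19964104] [ 0.47157842 -0.12829019  0.12996473] [-0.06016813 -0.05995214]
```

View pics/w21.png

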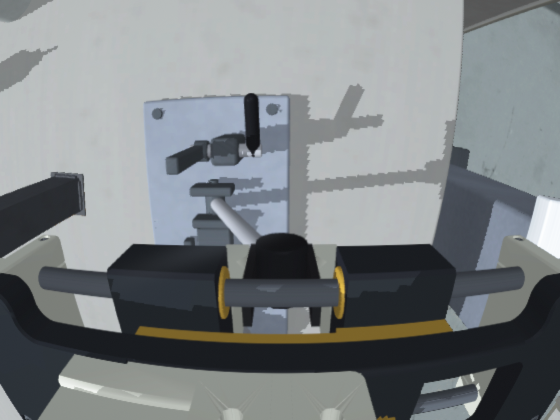

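View pics/s21c.png

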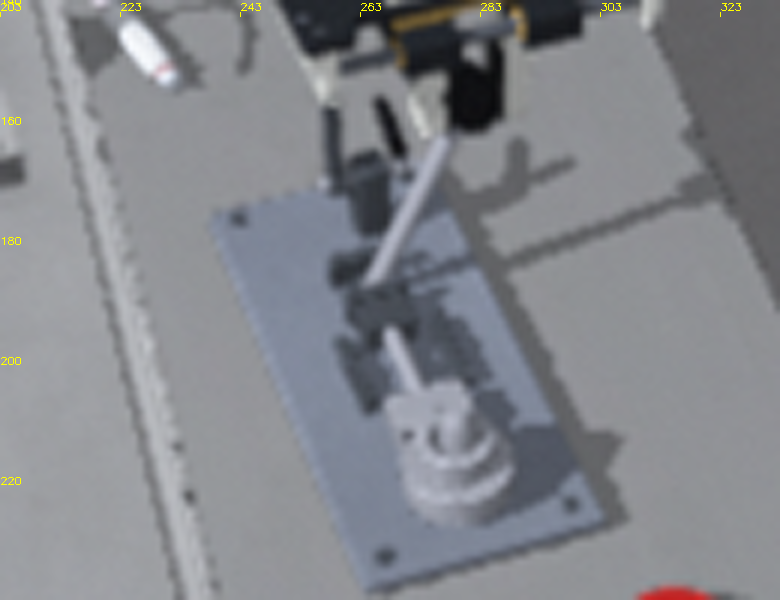

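Lever pulled to about 0.79 rad by TCP position. I'll nudge further to feel the stop.

```bash
python3 -m creep '[[0,0.01,0.005,0,15],[0,0.02,0.01,0,15],[0,0.03,0.015,0,15],[0,0.04,0.02,0,15],[0,0.04,0.02,0,15],[0,0.04,0.02,0,15],[0,0.04,0.02,0,15],[0,0.04,0.02,0,15]]'
python3 - <<'E'
from h import *
o=ctrl.get_obs(); print(o["force"],o["tool_pos"],(RF.T@(o["tool_pos"][:2]-F0)))
W=snap("wrist")
E
```

```text
clock: 26.82
tool_pos: [0.4694, -0.1285, 0.1287]
orientation: [-179.6, -0.0, -84.6]
force: [9.4, 2.9, 6.1]
opening: 0.0252
[9.35749434 2.90921548 6.13551237] [ 0.46938688 -0.12851087  0.12872776] [-0.06237068 -0.05996944]
```

```bash
python3 -m creep '[[0,0.01,0.005,0,15],[0,0.02,0.01,0,15],[0,0.03,0.015,0,15],[0,0.03,0.015,0,15],[0,0.03,0.015,0,15],[0,0.03,0.015,0,15],[0,0.03,0.015,0,15],[0,0.03,0.015,0,15]]'
python3 - <<'E'
from h import *
o=ctrl.get_obs(); print(o["force"],o["tool_pos"],(RF.T@(o["tool_pos"][:2]-F0)))
W=snap("wrist","w22");crop(W,(270,230),180,130,4,"w22c")
S=snap("side");crop(S,(275,200),110,80,7,"s22")
T=snap("top","t22"); crop(T,(300,215),160,110,5,"t22c")
E
```

```text
clock: 27.53
tool_pos: [0.4694, -0.1285, 0.1287]
orientation: [-179.3, -0.0, -84.6]
force: [13.8, 4.2, 10.0]
opening: 0.0248
[13.76453056  4.23667464  9.99043969] [ 0.46935061 -0.12852838  0.12865041] [-0.06240842 -0.05998353]
```

View pics/s22.png

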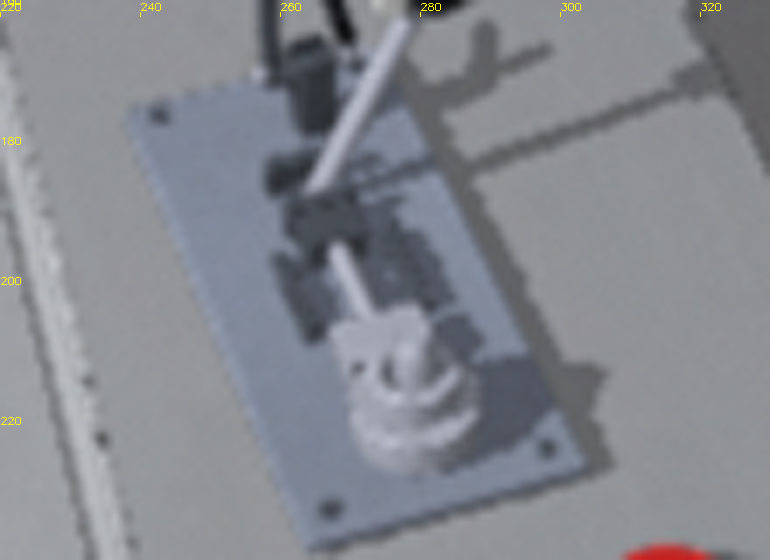

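View pics/t22c.png

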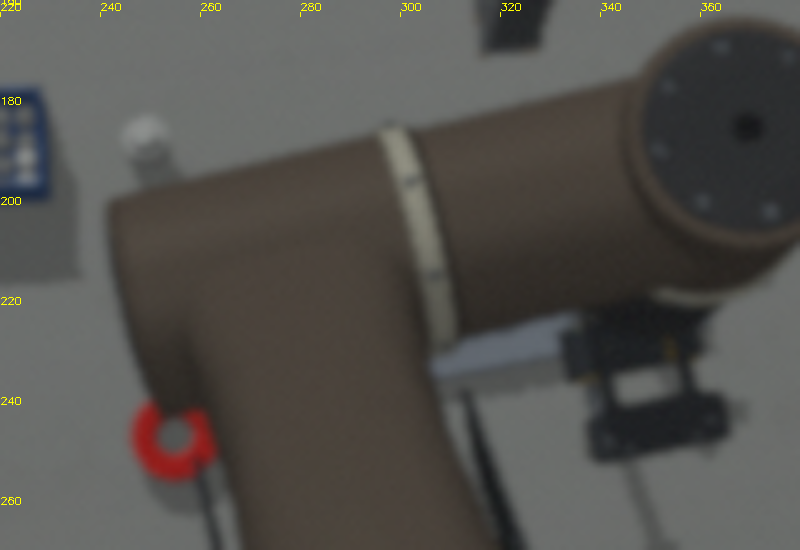

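View pics/w22c.png

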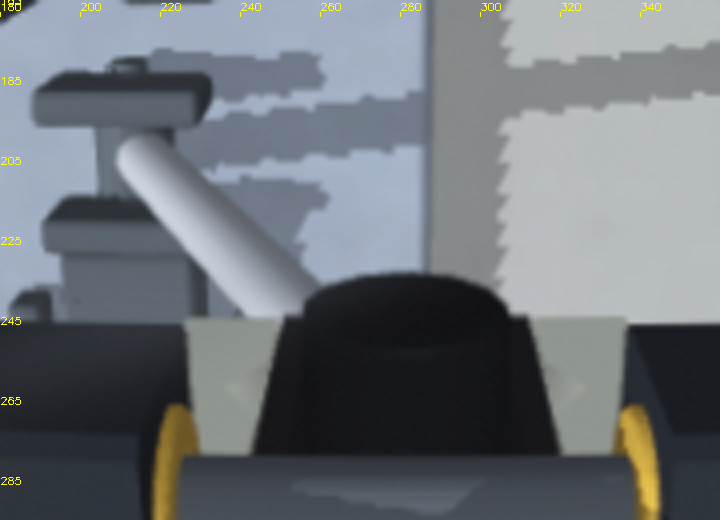

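```bash
python3 - <<'E'
from plant import workorder, ctrl
print(workorder.close_job()); o=ctrl.get_obs(); print(o["clock"],o["force"],o["tool_pos"])
E
```

```text
the job is handed in; nothing more can be done
None
the job is handed in; nothing more can be done
```

The job is done and handed in at about 27.6 s of the 72 s allowed. No verdict is reported.

- **Rings:** The large ring, then the small one, went onto the post and were let go. The overlays drawn at their home heights matched the wrist picture. The small ring sat about 1.5 mm off-centre, inside the 5 mm limit. In the last side picture both were still stacked on the post with the jaw against them.
- **Catch:** I flipped it with one finger against the lug. In the picture the lug fits about 1.5 rad and the bar stands upright beside the lever. The last wrist picture showing it, taken with the lever already near its stop, still had it upright.
- **Lever:** I gripped the barrel and pulled it to the hard stop. Over the last commanded 3 mm the tool did not move, and the measured force rose from about 9 N to 14 N towards +x. The grip was at x ≈ −62 mm in the fixture frame, against −61 mm given for the stop. It was still held when I handed in.
- **Disagreements:** The plate's middle lay about 15 mm off the fixture origin, so I located everything from the seat. The finger opening read 2–3 mm below the rings' true diameters, but both rings held firmly. My first placing on the post was 2–3 mm off, and I corrected it from the side force.
- **Not checked:** I did not measure the bystanders again at the end, though no unexpected contact force showed up at any point.

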